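# Make up the salad kit and the boiled-egg kit

## Task

Make up two kits on the worktop. Salad kit, in the wooden caddy with the hinged clear cover: stand the herb jar upright in the caddy's open square well, and lift the cover, lay the lemon in the bin beneath it and then lower the cover until it is fully shut. Boiled-egg kit, in the open wooden tray: stand the egg timer upright in the large well and the small salt shaker upright in the small well; leave the tall dark pepper mill where it is.

Things in the scene. Friction and masses are not known exactly. Their poses are not given: they have to be found in the camera images.
- lemon: Loose yellow lemon lying on its side, 78 long (its own x) x 55 x 56 mm high, about 110 g. Origin at the lowest point under its middle as it lies at the start; it may roll. Grip it across its 55 mm width, about 30 mm above the worktop.
- herb_jar: Loose glass herb jar with a black cap and dark label, standing in the row near the front edge (another small jar far off in the left corner is not meant), upright cylinder 41 mm in diameter, 105 mm high, about 110 g. Origin at the centre of its underside, z up.
- salt_shaker: Loose small grey salt shaker with a domed top, 44 mm in diameter up to 66 mm height, narrower (34 mm) above, 90 mm high in all, about 100 g. Origin at the centre of its underside, z up.
- timer: Loose kitchen egg timer: white round base 63 mm in diameter and 20 mm high with a red dial 60 mm in diameter on it, 51 mm high in all, about 140 g. The dial does not turn. Origin at the centre of its underside, z up.
- pepper_mill: Loose tall dark wooden pepper mill, 58 mm in diameter, 165 mm high. It stands to the left of the kits (a like one in the far left corner is part of the room). It belongs to no kit and must stay where it stands. Origin at the centre of its underside.
- caddy: Fixed wooden caddy, 110 (x) x 201 (y) mm, origin at the middle of its underside, floor 5 mm thick. Its own +y part is the bin, 100 (x) x 124 (y) mm inside, centre at x 0, y +33.5 mm, walls 34 mm high and 5 mm thick, under the hinged clear cover. Its own -y part is the open square well for the herb jar, 62 x 62 mm inside, centre at x 0, y -64.5 mm, walls 24 mm high.
- cover (a joint): Hinge of the clear cover over the caddy's bin, rad: 0 fully shut, grows as the front edge rises, 1.75 at the stop (about 1.57 stands upright behind the bin). The hinge line runs along the caddy's y at the caddy's x +55 mm, z 36 mm (the bin's far edge). The stiff hinge holds the cover at any angle; about 1 to 1.5 N at the tab moves it. Shut, the cover is a hollow dome 110 x 134 mm with its top 76 mm above the worktop. The cover may start slightly ajar.
- cover_tab (a point): Centre of the round grey grip at the end of the cover's tab, at the middle of its front edge: a short bar 18 mm long along the caddy's y, 14 mm in diameter, standing about 40 mm out in front of the cover. It lies 150 mm in front of the hinge line and 14 mm above it (caddy x -95, y +33.5, z 50 mm when shut) and swings about the hinge line with the cover. Can be pinched from above by its two ends, fingers closing along the caddy's y.
- egg_tray: Fixed open wooden tray, 94 (x) x 161 (y) mm, origin at the middle of its underside, floor 5 mm thick, walls 22 mm high. Large square well for the egg timer, 84 x 84 mm inside, centre at its own x 0, y -33.5 mm. Small square well for the salt shaker, 62 x 62 mm inside, centre at x 0, y +44.5 mm.
Things that resemble listed ones, but are neither listed nor needed, are in the scene too. Of the things that look like the lemon, take the one that is nearest to the robot's base at the start.

How it is judged:
By the outcome, as a careful person would: the job done as asked, in the order asked, and still so for the second after the job is handed in, with the robot touching nothing.
It also fails if it takes over 134 s, if anything falls off the work surface, if the arm or the gripper's body presses on something with over 40 N, if the wrist force passes 120 N, or if a joint passes its speed limit or range.

## Robot

A 6-joint arm with a two-finger parallel gripper is mounted at the origin on a cart in front of the work surface, level with it; the furniture and walls round the work are solid. World frame = base frame: x ahead of the robot, y to its left, z up, the work surface at z = 0. Lengths are in mm, angles in rad, forces in N, time in s.
With the tool pointing down it reaches from about 250 to 850 mm from the base axis. Payload 12.5 kg.
Tool frame: the origin (TCP) lies on the centre line of the jaws, within the pads' length; the fingertips stand 14 mm ahead of it and the grasp point (between the pads) lies 5 mm behind it (env.tips_ahead is the z of the fingertips in the tool frame, in mm); z points along the fingers, y is the line along which they close (so a half turn about z gives the same grasp; the last joint's range is limited). The gripper opens to 93 mm and grips with 3 to 60 N. Pads are 15 mm wide; open, the fingers measure 128 mm over their backs; the gripper's body (75 mm by 188 mm) begins 65 mm behind the grasp point.
Start: joints at [1.227, 0.351, 1.652, -0, 1.139, -0.085], TCP at [140.725, 531.677, 232.633] pointing down, gripper open.
Joint ranges: [-2.75, 2.75], [-0.79, 2.1], [0.01, 2.65], [-1.57, 4.71], [0.07, 3.14], [-2.87, 2.87]. Speed limits (rad/s): [2.22, 2.22, 2.79, 3.14, 3.14, 3.14].

## Interface

Orientations are given as a rotation vector (axis times angle).
In Python, from bench import env gives the robot as it stands.
- The arm moves only by the tool play_rows, never from a script. Its argument "steps" is one flat list of numbers, 7 for each row, row after row: the shift along the tool's x, y, z scaled (see below), then the turn, a rotation vector about the tool's x, y, z scaled (see below), then the closure, from 0 (fully open) to 1 (shut). In form: [tx, ty, tz, rx, ry, rz, grip, tx, ty, tz, rx, ry, rz, grip, ...]. A call has exactly 5 rows; each row shifts and turns the commanded pose from where the row before left it, along the tool's axes as they then stand; what a row does not reach is not made up. The controller multiplies each number of a shift by 15 cm and each number of a turn by 90 degrees. A row lasts 1/8 s, in which the tool goes at most 62.5 mm and 10.7 degrees, less where a joint would pass 70% of its speed; a pose out of reach is approached as far as the arm can. A call with a number of a shift or a turn outside -1 to 1 is refused whole. A call with a gripper value outside its range is refused whole. The fingers move at their own pace and stop on an object; the grip force is fixed at half the most. Time passes only in rows, so rows that do not move let the fingers close, or fill a call up. It gives the time, the measured TCP pose, the force, the opening and the grip force at its end, in the units of the state.
- env.get_obs(): the state, without advancing time (a new reading comes with each control period).
- env.camera(name): name is "scene" or "top"; returns (picture, depth): 420x560x3 uint8, blue, green, red; 420x560 float32, mm along the optical axis (not along the pixel's ray), 0 where there is no reading.
- env.camera_info(name): a dict with "K" (3x3 intrinsics, pixels), "dist" ([k1, k2, p1, p2, k3] as OpenCV has them; the pictures are not rectified), "R" (3x3) and "t" (3): a world point X has camera coordinates R X + t. Camera axes: x right, y down, z forward; pixel columns grow to the right and rows downward; lengths in mm; the calibration is good to about 2 mm. A picture is of the moment at which its call begins. camera_info takes no time and is no camera call.
- env.sign_off(): hands the job in; it is judged then, once.
Trained networks look in the newest picture that a camera, given by its name, has taken for a name from the list of things; names that differ only in an ending like _2 or _b are one class to them, and where a whole thing is asked for, a point or a joint stands for the part that bears it (a point fixed in the world has none). Each returns a list of dicts, best first, with "conf" (0 to 1); they miss things now and then, are a little off and sometimes report something else, mostly with a low value. They report only what shows in the picture. A call takes as long as a camera call. They do not tell look-alikes from the thing itself.
- env.look_for(camera, thing): "centre" ([column, row] in pixels, amid what is visible of it).
- env.mark_of(camera, thing): "centre" ([column, row] in pixels: a listed point, or the origin of a listed thing).
The state is a dict: "clock": time; "qpos": joint angles; "joint_velocities": joint speeds; "tau": joint torques, N m; "tcp_pos": TCP position; "ee_rot": TCP orientation; "contact_force": force on the tool from outside, world axes, zero at the start; "torque": the same for the moment, N m; "width": finger opening in mm; "grip_force": force on a finger pad.
Only numpy, scipy, OpenCV 4.12 (cv2) and the standard library are available. Lean on these libraries where they do the work, as an engineer would, in place of code of your own. Each camera call takes 0.05 s, during which the arm holds its last target. There are 200 camera calls.

## Working session

There is one attempt and no reset: what is moved stays moved. The work goes in short steps, Python scripts to look and compute and a tool call to move; the robot and the scene stay as the last step left them, time stands still between calls to the robot, and variables do not carry over. Pictures are saved under pics/ and viewed, at most 14 in all, crops included, and the job is handed in when it is done.

Besides the shell and the picture viewer there is one more tool, called after "Request:" as name(argument=value, ...), one argument or row to a line, values as JSON. play_rows: Moves the arm, as the interface text tells. Its arguments: {"type":"object","properties":{"steps":{"type":"array","items":{"type":"number","minimum":-1,"maximum":1}}},"required":["steps"]}

```bash
ls; mkdir -p pics; cat > h.py <<'E'
import numpy as np, cv2
from bench import env
def world(cam,px,z=None,depth=None):
    """pixel -> world on plane z (mm) or with given depth"""
    c=env.camera_info(cam);K,d,R,t=[np.array(c[k],float) for k in("K","dist","R","t")]
    n=cv2.undistortPoints(np.array([[px]],float),K,d)[0,0]
    r=np.array([n[0],n[1],1.])
    o=-R.T@t; v=R.T@r
    s=depth if depth is not None else (z-o[2])/v[2]
    return o+s*v
def pix(cam,X):
    c=env.camera_info(cam);K,d,R,t=[np.array(c[k],float) for k in("K","dist","R","t")]
    return cv2.projectPoints(np.array([X],float),cv2.Rodrigues(R)[0],t,K,d)[0][0,0]
def cloud(cam,dep):
    c=env.camera_info(cam);K,d,R,t=[np.array(c[k],float) for k in("K","dist","R","t")]
    v,u=np.mgrid[:420,:560]
    n=cv2.undistortPoints(np.stack([u,v],-1).reshape(-1,1,2).astype(float),K,d).reshape(420,560,2)
    P=np.dstack([n,np.ones((420,560))])*dep[...,None]
    return (P-t)@R
E
python3 - <<'E'
from h import *
for cam in("top","scene"):
    im,dep=env.camera(cam); cv2.imwrite(f"pics/{cam}0.png",im); np.savez(f"{cam}0.npz",im=im,dep=dep)
    P=cloud(cam,dep)
    for th in("lemon","herb_jar","salt_shaker","timer","pepper_mill","caddy","cover_tab","egg_tray","cover"):
        f=env.look_for if th in("lemon","cover") else env.mark_of
        for r in f(cam,th)[:4]:
            c=r["centre"];i,j=int(round(c[1])),int(round(c[0]))
            z=50 if th=="cover_tab" else 0
            print(cam,th,round(r["conf"],2),np.round(c),"plane",np.round(world(cam,c,z)),"depth",np.round(P[min(i,419),min(j,559)]))
o=env.get_obs();print(o["clock"],o["tcp_pos"],o["ee_rot"],o["width"])
E
```

```text
pics
top lemon 0.9 [291. 259.] plane [425.  80.   0.] depth [425.  81.  58.]
top lemon 0.85 [309. 171.] plane [710.  16.   0.] depth [699.  19.  58.]
top lemon 0.53 [164. 255.] plane [446. 488.   0.] depth [444. 475.  56.]
top herb_jar 0.67 [390. 255.] plane [ 429. -243.    0.] depth [ 431. -221.   86.]
top salt_shaker 0.52 [339. 250.] plane [449. -75.   0.] depth [450. -65.  83.]
top timer 0.71 [234. 262.] plane [419. 262.   0.] depth [419. 258.  47.]
top pepper_mill 0.4 [338. 253.] plane [442. -73.   0.] depth [441. -66.  49.]
top caddy 0.92 [363. 210.] plane [ 580. -157.    0.] depth [ 571. -142.   83.]
top cover_tab 0.62 [356. 233.] plane [ 501. -124.   50.] depth [ 501. -119.   77.]
top cover 0.98 [354. 205.] plane [ 597. -130.    0.] depth [ 586. -115.   86.]
scene lemon 0.89 [154. 181.] plane [446. 511.   0.] depth [422. 463.  47.]
scene lemon 0.8 [344. 200.] plane [727.  37.   0.] depth [685.  16.  47.]
scene lemon 0.58 [261. 256.] plane [439.  90.   0.] depth [415.  67.  47.]
scene lemon 0.51 [379. 327.] plane [ 456. -237.    0.] depth [ 411. -250.   83.]
scene herb_jar 0.71
[... 191 characters left out ...]
  0.] depth [406. 245.  32.]
scene pepper_mill 0.78 [207. 186.] plane [529. 371.  -0.] depth [517. 357.  18.]
scene caddy 0.68 [381. 270.] plane [ 589. -162.    0.] depth [ 532. -181.   82.]
scene cover_tab 0.98 [348. 270.] plane [ 507. -114.   50.] depth [ 494. -121.   71.]
scene cover_tab 0.47 [207. 227.] plane [397. 229.  50.] depth [406. 241.  32.]
scene egg_tray 0.64 [276. 202.] plane [602. 176.   0.] depth [590. 167.  19.]
scene cover 0.71 [279. 205.] plane [601. 166.   0.] depth [596. 162.   4.]
scene cover 0.6 [373. 250.] plane [ 628. -116.   -0.] depth [ 566. -140.   84.]
1.0 [140.69652362 531.67873965 232.638857  ] [-4.05306006e-01 -3.11532043e+00 -1.05415787e-05] 92.80515251137906
```

View pics/top0.png

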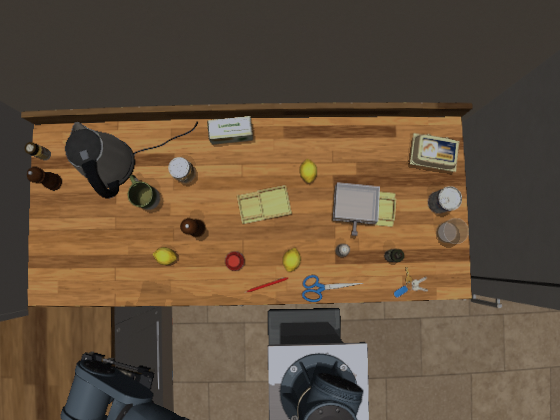

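View pics/scene0.png

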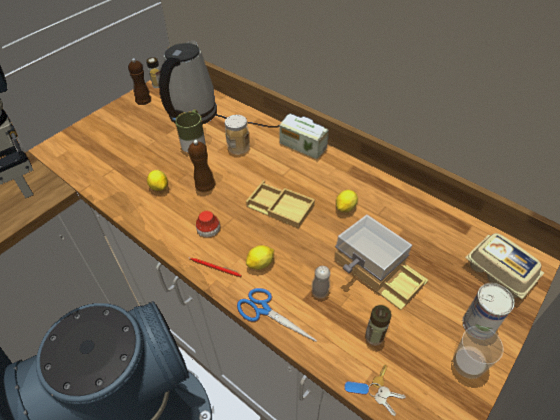

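The lemons are at top pixels (291,259), (309,171) and (164,255), which put them about 433, 710 and 650 mm from the base. The one at (291,259) is nearest, so that's the one to take. The jar by the front edge is at (395,256), the salt at (344,250), the timer at (234,261) and the mill at (191,227). I'll confirm this in an enlarged crop and refine the poses.

```bash
cat > m.py <<'E'
from h import *
D=np.load("top0.npz");im,dep=D["im"],D["dep"]
P=cloud("top",dep)
print("cam",np.round(-np.array(env.camera_info("top")["R"]).T@np.array(env.camera_info("top")["t"])), np.array(env.camera_info("top")["K"])[0,0])
m=((P[...,2]>13)&(dep>0)&(P[...,0]>330)&(P[...,0]<800)&(abs(P[...,1])<520)).astype(np.uint8)
n,l,s,c=cv2.connectedComponentsWithStats(m)
for k in range(1,n):
    if s[k,4]<20: continue
    Q=P[l==k]; zt=np.percentile(Q[:,2],90)
    T=Q[Q[:,2]>zt-12][:,:2].astype(np.float32)
    r=cv2.minAreaRect(T)
    print(np.round(c[k]),s[k,4],"ztop",round(zt),"mean",np.round(Q.mean(0)),"toprect",np.round(r[0]),np.round(r[1]),round(r[2]), "topmean",np.round(T.mean(0)))
    if 60<s[k,4]<800:
        w,V=np.linalg.eigh(np.cov(T.T));print("   pca",np.round(np.sqrt(w),1),"yaw",round(np.degrees(np.arctan2(V[1,1],V[0,1]))))
# wood-light (yellow) mask for trays
hsv=cv2.cvtColor(im,cv2.COLOR_BGR2HSV)
for nm,(u0,v0,u1,v1) in dict(tray=(232,180,298,228),well=(374,185,402,230)).items():
    mm=np.zeros(m.shape,np.uint8);mm[v0:v1,u0:u1]=1
    mm&=cv2.inRange(hsv,(20,60,90),(40,255,255))//255
    v,u=np.nonzero(mm)
    W=np.array([world("top",(a,b),20)[:2] for a,b in zip(u,v)],np.float32)
    r=cv2.minAreaRect(W);print(nm,len(W),np.round(r[0],1),np.round(r[1],1),round(r[2],1))
g=cv2.resize(im[165:280,225:410],None,fx=4.3,fy=4.3,interpolation=cv2.INTER_CUBIC);cv2.imwrite("pics/crop0.png",g)
E
python3 m.py
```

```text
cam [ 434.  118. 1489.] 462.7314945843737
[435. 153.] 1361 ztop 76 mean [ 751. -386.   65.] toprect [ 759. -393.] [134.  88.] 82 topmean [ 757. -393.]
[181. 169.] 517 ztop 105 mean [705. 415.  88.] toprect [710. 421.] [65. 64.] 62 topmean [710. 420.]
   pca [16.6 17.3] yaw 56
[308. 171.] 305 ztop 55 mean [702.  22.  46.] toprect [703.  21.] [45. 55.] 88 topmean [703.  21.]
   pca [12.  14.1] yaw 175
[358. 204.] 1874 ztop 88 mean [ 589. -128.   75.] toprect [ 574. -123.] [136. 154.] 84 topmean [ 592. -123.]
[153. 197.] 179 ztop 100 mean [624. 507.  66.] toprect [628. 509.] [19. 65.] 88 topmean [624. 508.]
   pca [ 5.4 19.6] yaw 175
[263. 204.] 302 ztop 26 mean [601. 167.  22.] toprect [602. 165.] [ 92. 162.] 11 topmean [600. 167.]
   pca [33.5 54.5] yaw 97
[445. 200.] 663 ztop 110 mean [ 598. -400.   93.] toprect [ 600. -408.] [74. 74.] 3 topmean [ 600. -408.]
   pca [18.9 19.8] yaw 120
[193. 226.] 367 ztop 155 mean [528. 374. 112.] toprect [528. 381.] [44. 43.] 56 topmean [528. 381.]
   pca [10.8 11.5] yaw 74
[453. 231.] 561 ztop 89 mean [ 502. -436.   53.] toprect [ 501. -429.] [80. 80.] 56 topmean [ 501. -434.]
   pca [24.7 30.4] yaw 100
[342. 249.] 160 ztop 90 mean [452. -75.  70.] toprect [453. -80.] [31. 31.] 87 topmean [453. -79.]
   pca [8.3 8.6] yaw -141
[164. 256.] 304 ztop 55 mean [442. 477.  46.] toprect [443. 479.] [55. 44.] 82 topmean [443. 479.]
   pca [11.7 13.8] yaw 74
[291. 259.] 316 ztop 55 mean [425.  81.  46.] toprect [425.  81.] [48. 57.] 43 topmean [425.  80.]
   pca [11.8 14.7] yaw 151
[394. 255.] 217 ztop 108 mean [ 431. -233.   86.] toprect [ 431. -239.] [37. 36.] 89 topmean [ 431. -238.]
   pca [ 9.8 10.2] yaw 163
[234. 260.] 293 ztop 53 mean [424. 258.  38.] toprect [425. 259.] [38. 36.] 60 topmean [424. 259.]
   pca [ 9.4 10.1] yaw -156
tray 1457 [601.7 163.7] [ 95.9 162.2] 10.4
well 531 [ 578.9 -230.6] [ 58.5 111.9] 78.9
```

```bash
python3 - <<'E'
from h import *
D=np.load("scene0.npz");im=D["im"]
print(np.round(-np.array(env.camera_info("scene")["R"]).T@np.array(env.camera_info("scene")["t"])))
cv2.imwrite("pics/crop1.png",cv2.resize(im[175:360,200:445],None,fx=3.2,fy=3.2,interpolation=cv2.INTER_CUBIC))
E
```

```text
[ -27. -374.  903.]
```

View pics/crop0.png

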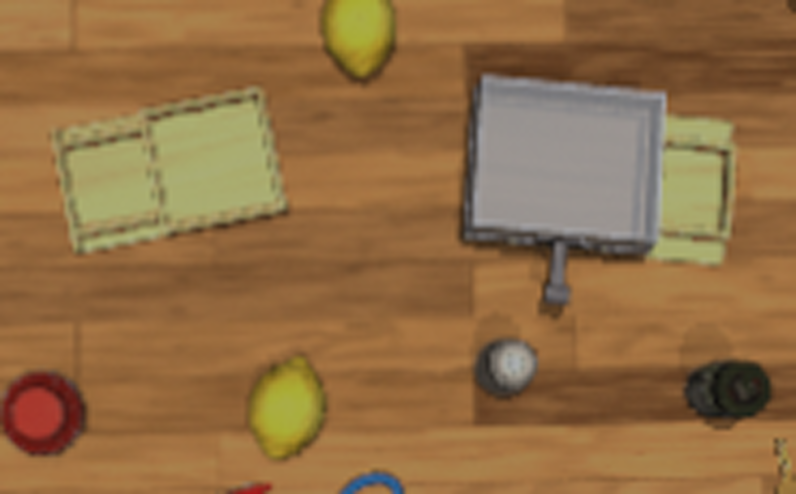

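View pics/crop1.png

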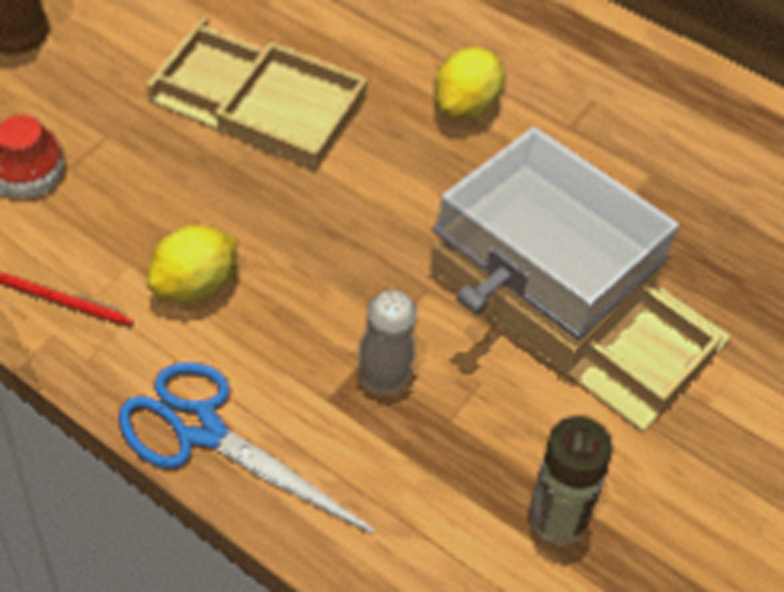

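The lemon at crop (288,405) is the nearest one, lying well apart from the other two. The herb jar is at crop (728,390). The cover is slightly ajar, with its tab end at crop (556,292). The tray's small well is on its left. Next I'll fit the caddy and tray poses from their corners.

```bash
cat >> h.py <<'E'
def go(x,y,z,psi=None):
    """print shifts in tool units (x15cm) to reach world TCP x,y,z at the current yaw, and the yaw turn"""
    from scipy.spatial.transform import Rotation as Ro
    o=env.get_obs();R=Ro.from_rotvec(o["ee_rot"]).as_matrix();p=np.degrees(np.arctan2(R[1,1],R[0,1]))
    if psi is not None: print("turn rz",round(-(psi-p)/90,3))
    pp=np.radians(p if psi is None else psi)
    d=np.array([x,y,z])-o["tcp_pos"]
    T=np.array([[-np.sin(pp),np.cos(pp),0],[np.cos(pp),np.sin(pp),0],[0,0,-1]])
    print("now",np.round(o["tcp_pos"],1),"yaw",round(p,1),"down",np.round(R[:,2],3),"shift(after turn)",np.round(T@d/150,3))
E
python3 - <<'E'
from h import *
from scipy.optimize import least_squares
D=np.load("top0.npz");im,dep=D["im"],D["dep"]
cp=lambda a:np.array([(a[0]+.5)/4.3-.5+225,(a[1]+.5)/4.3-.5+165])
def fit(L,x0):
    mod=np.array([l[0] for l in L],float);obs=np.array([cp(l[1]) for l in L])
    def f(p):
        c,s=np.cos(p[2]),np.sin(p[2]);W=[[p[0]+c*m[0]-s*m[1],p[1]+s*m[0]+c*m[1],m[2]] for m in mod]
        return (np.array([pix("top",w) for w in W])-obs).ravel()
    r=least_squares(f,x0);print(np.round(r.x[:2],1),"yaw",round(np.degrees(r.x[2]),1),"res px",np.round(r.fun.reshape(-1,2),1).tolist());return r.x
def W(p,x,y): c,s=np.cos(p[2]),np.sin(p[2]);return np.round([p[0]+c*x-s*y,p[1]+s*x+c*y],1)
t=fit([((47,80.5,22),(52,132)),((47,-80.5,22),(262,90)),((-47,-80.5,22),(288,211)),((-47,80.5,22),(78,250))],[600,165,.18])
th=.115
def cov(r,h): return (55-r*np.cos(th)+h*np.sin(th), 36+r*np.sin(th)+h*np.cos(th))
a,b=cov(2,40),cov(108,40);tb=cov(150,14)
c=fit([((55,-100.5,24),(735,121)),((-55,-100.5,24),(724,263)),((a[0],100.5,a[1]),(484,76)),((tb[0],33.5,tb[1]),(556,292))],[575,-150,-.08])
print("tray big",W(t,0,-33.5),"small",W(t,0,44.5)); print("well",W(c,0,-64.5),"bin",W(c,0,33.5),"tab",W(c,tb[0],33.5),tb[1],"hinge",W(c,55,33.5))
hsv=cv2.cvtColor(im,cv2.COLOR_BGR2HSV)
m=cv2.inRange(hsv,(22,120,60),(36,255,255));m[:,:272]=0;m[:,312:]=0;m[:240]=0;m[276:]=0
v,u=np.nonzero(m);Q=np.array([world("top",(i,j),28)[:2] for i,j in zip(u,v)],np.float32)
w,V=np.linalg.eigh(np.cov(Q.T));print("lemon",len(Q),Q.mean(0),np.degrees(np.arctan2(V[1,1],V[0,1])),np.sqrt(w)*4)
go(431,-238,232,-5)
E
```

```text
[600.6 162.4] yaw 10.3 res px [[-0.1, -0.4], [0.4, -0.5], [0.2, 0.0], [-0.6, 0.9]]
[ 589.8 -157.3] yaw -7.1 res px [[0.7, -0.5], [0.5, 0.3], [-0.5, -0.1], [-0.6, 0.2]]
tray big [606.6 129.4] small [592.6 206.2]
well [ 581.9 -221.3] bin [ 593.9 -124.1] tab [ 502.2 -112.7] 67.1195302394486 hinge [ 648.5 -130.8]
lemon 298 [423.43484  79.52335] 163.41889953997972 [53.16200981 71.15785915]
turn rz 0.891
now [140.7 531.7 232.6] yaw 75.2 down [-0.  0. -1.] shift(after turn) [-4.943e+00  2.375e+00  4.000e-03]
```

Request:
play_rows(
  steps=[0, 0, 0, 0, 0, 0.09, 0, 0, 0, 0, 0, 0, 0.09, 0, 0, 0, 0, 0, 0, 0.09, 0, 0, 0, 0, 0, 0, 0.09, 0, 0, 0, 0, 0, 0, 0.09, 0],
)

```text
clock: 1.62
tcp_pos: [140.7, 531.6, 232.6]
ee_rot: [-1.465, -2.779, 0.0]
contact_force: [-0.2, 0.1, 0.1]
width: 93.1
grip_force: 0.0
```

Request:
play_rows(
  steps=[0, 0, 0, 0, 0, 0.09, 0, 0, 0, 0, 0, 0, 0.09, 0, 0, 0, 0, 0, 0, 0.09, 0, 0, 0, 0, 0, 0, 0.09, 0, 0, 0, 0, 0, 0, 0.09, 0],
)

```text
clock: 2.25
tcp_pos: [140.7, 531.7, 232.6]
ee_rot: [2.336, 2.1, -0.0]
contact_force: [0.4, 0.5, -0.4]
width: 93.5
grip_force: 0.0
```

Request:
play_rows(
  steps=[-0.24, 0.12, 0, 0, 0, 0, 0, -0.24, 0.12, 0, 0, 0, 0, 0, -0.24, 0.12, 0, 0, 0, 0, 0, -0.24, 0.12, 0, 0, 0, 0, 0, -0.24, 0.12, 0, 0, 0, 0, 0],
)

```text
clock: 2.88
tcp_pos: [212.3, 342.3, 232.7]
ee_rot: [2.331, 2.106, 0.001]
contact_force: [-0.2, 1.0, -0.0]
width: 93.3
grip_force: 0.0
```

Request:
play_rows(
  steps=[-0.24, 0.12, 0, 0, 0, 0, 0, -0.24, 0.12, 0, 0, 0, 0, 0, -0.24, 0.12, 0, 0, 0, 0, 0, -0.24, 0.12, 0, 0, 0, 0, 0, -0.24, 0.12, 0, 0, 0, 0, 0],
)

```text
clock: 3.5
tcp_pos: [283.6, 154.1, 232.9]
ee_rot: [2.331, 2.106, 0.001]
contact_force: [0.9, 0.6, 0.2]
width: 92.8
grip_force: 0.0
```

Request:
play_rows(
  steps=[-0.24, 0.12, 0, 0, 0, 0, 0, -0.24, 0.12, 0, 0, 0, 0, 0, -0.24, 0.12, 0, 0, 0, 0, 0, -0.24, 0.12, 0, 0, 0, 0, 0, -0.24, 0.12, 0, 0, 0, 0, 0],
)

```text
clock: 4.12
tcp_pos: [354.9, -34.4, 232.9]
ee_rot: [2.331, 2.105, 0.001]
contact_force: [0.3, -0.1, -0.1]
width: 92.7
grip_force: 0.0
```

Request:
play_rows(
  steps=[-0.24, 0.12, 0, 0, 0, 0, 0, -0.24, 0.12, 0, 0, 0, 0, 0, -0.24, 0.12, 0, 0, 0, 0, 0, -0.24, 0.12, 0, 0, 0, 0, 0, -0.1, 0.05, 0, 0, 0, 0, 0],
)

```text
clock: 4.75
tcp_pos: [417.8, -200.6, 232.5]
ee_rot: [2.333, 2.104, -0.0]
contact_force: [0.0, -0.2, -0.5]
width: 93.0
grip_force: 0.0
```

```bash
python3 -c "
from h import *
go(431,-238,85,-6.5);o=env.get_obs();print(o['clock'],np.round(o['qpos'],2),np.round(o['contact_force'],1))"
```

```text
turn rz 0.007
now [ 417.8 -200.6  232.5] yaw -5.9 down [-0. -0. -1.] shift(after turn) [-0.237  0.116  0.983]
4.75 [-0.55  0.19  1.87 -0.    1.08 -0.44] [ 0.  -0.2 -0.5]
```

Request:
play_rows(
  steps=[-0.12, 0.06, 0, 0, 0, 0.007, 0, -0.117, 0.056, 0, 0, 0, 0, 0, 0, 0, 0.2, 0, 0, 0, 0, 0, 0, 0.25, 0, 0, 0, 0, 0, 0, 0.23, 0, 0, 0, 0],
)

```text
clock: 5.38
tcp_pos: [431.1, -236.5, 129.6]
ee_rot: [2.342, 2.093, 0.0]
contact_force: [0.8, -0.7, -0.3]
width: 93.0
grip_force: 0.0
```

Request:
play_rows(
  steps=[0, 0, 0.2, 0, 0, 0, 0, 0, 0, 0.15, 0, 0, 0, 0, 0, 0, 0.053, 0, 0, 0, 0, 0, 0, 0, 0, 0, 0, 0.4, 0, 0, 0, 0, 0, 0, 0.7],
)

```text
clock: 6.0
tcp_pos: [431.4, -236.7, 71.0]
ee_rot: [2.342, 2.092, 0.001]
contact_force: [-0.5, 1.1, 0.1]
width: 77.6
grip_force: 0.0
```

Request:
play_rows(
  steps=[0, 0, 0, 0, 0, 0, 0.7, 0, 0, 0, 0, 0, 0, 0.7, 0, 0, 0, 0, 0, 0, 0.7, 0, 0, -0.05, 0, 0, 0, 0.7, 0, 0, -0.15, 0, 0, 0, 0.7],
)

```text
clock: 6.62
tcp_pos: [430.4, -236.1, 100.2]
ee_rot: [-2.342, -2.091, 0.001]
contact_force: [0.3, 0.2, 0.1]
width: 40.2
grip_force: 30.0
```

```bash
python3 -c "
from h import *
im,_=env.camera('scene');cv2.imwrite('pics/jar1.png',im[150:400,250:530])
go(582,-221,75+5.5)"
```

```text
now [ 431.8 -236.9  103.1] yaw -6.5 down [ 0.002 -0.001 -1.   ] shift(after turn) [0.218 0.983 0.151]
```

View pics/jar1.png

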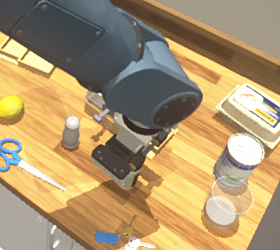

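Request:
play_rows(
  steps=[0, 0, -0.15, 0, 0, 0, 0.7, 0.03, 0.15, 0, 0, 0, 0, 0.7, 0.04, 0.18, 0, 0, 0, 0, 0.7, 0.04, 0.18, 0, 0, 0, 0, 0.7, 0.04, 0.18, 0, 0, 0, 0, 0.7],
)

```text
clock: 7.3
tcp_pos: [537.2, -225.5, 122.6]
ee_rot: [2.343, 2.093, -0.0]
contact_force: [-0.9, -0.2, -0.9]
width: 40.4
grip_force: 30.0
```

Request:
play_rows(
  steps=[0.04, 0.18, 0, 0, 0, 0, 0.7, 0.028, 0.113, 0, 0, 0, 0, 0.7, 0, 0, 0, 0, 0, 0, 0.7, 0, 0, 0.05, 0, 0, 0, 0.7, 0, 0, 0, 0, 0, 0, 0.7],
)

```text
clock: 7.92
tcp_pos: [580.1, -220.5, 114.4]
ee_rot: [-2.342, -2.091, 0.001]
contact_force: [-0.2, -0.8, -0.5]
width: 40.4
grip_force: 30.0
```

```bash
python3 -c "
from h import *
for c in('scene','top'):
  im,d=env.camera(c)
  a=im[200:340,330:480] if c=='scene' else im[165:280,330:440]
  cv2.imwrite('pics/jar2%s.png'%c,cv2.resize(a,None,fx=3,fy=3,interpolation=cv2.INTER_CUBIC))
a=cv2.imread('pics/jar2scene.png');b=cv2.imread('pics/jar2top.png');h=np.zeros((420,800,3),np.uint8);h[:420,:450]=a;h[:345,460:790]=b;cv2.imwrite('pics/jar2.png',h)
go(582,-221,75+5.5)"
```

```text
now [ 580.6 -220.6  115.1] yaw -6.5 down [-0.  0. -1.] shift(after turn) [-0.001  0.009  0.231]
```

View pics/jar2.png

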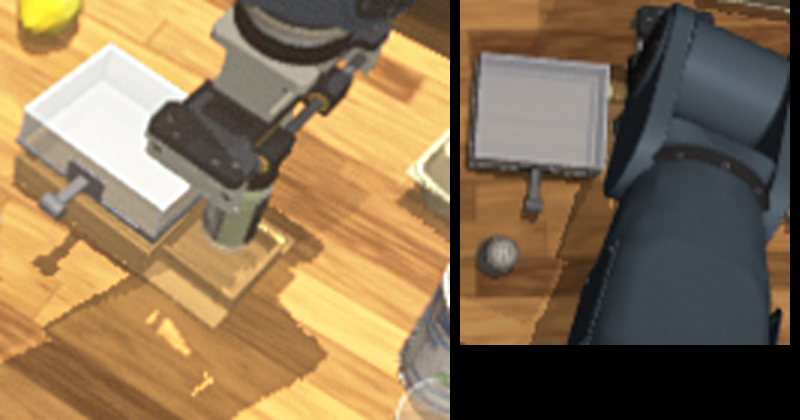

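The jar hangs inside the well outline (left image, bottom at about (230,245)), clear of the cover. I'll lower and release it.

Request:
play_rows(
  steps=[0, 0.01, 0.09, 0, 0, 0, 0.7, 0, 0, 0.08, 0, 0, 0, 0.7, 0, 0, 0.05, 0, 0, 0, 0.7, 0, 0, 0.03, 0, 0, 0, 0.7, 0, 0, 0, 0, 0, 0, 0.7],
)

```text
clock: 8.65
tcp_pos: [582.5, -220.8, 79.2]
ee_rot: [-2.343, -2.093, 0.001]
contact_force: [-7.4, 2.7, 17.0]
width: 40.6
grip_force: 30.0
```

Request:
play_rows(
  steps=[0, 0, 0.01, 0, 0, 0, 0.5, 0, 0, 0, 0, 0, 0, 0.2, 0, 0, 0, 0, 0, 0, 0.1, 0, 0, 0, 0, 0, 0, 0.1, 0, 0, -0.1, 0, 0, 0, 0.1],
)

```text
clock: 9.28
tcp_pos: [582.1, -220.4, 90.8]
ee_rot: [-2.342, -2.091, 0.001]
contact_force: [-0.3, 0.6, 0.9]
width: 81.4
grip_force: 0.0
```

Request:
play_rows(
  steps=[0, 0, -0.2, 0, 0, 0, 0.1, 0, 0, -0.25, 0, 0, 0, 0, 0, 0, -0.25, 0, 0, 0, 0, 0.05, -0.3, -0.2, 0, 0, 0, 0, 0.05, -0.3, 0, 0, 0, 0, 0],
)

```text
clock: 9.9
tcp_pos: [494.8, -195.7, 229.3]
ee_rot: [2.339, 2.09, 0.003]
contact_force: [-0.1, -0.7, -0.3]
width: 92.9
grip_force: 0.0
```

Request:
play_rows(
  steps=[0, 0, 0, 0, 0, -0.1, 0, 0, 0, 0, 0, 0, -0.1, 0, 0, 0, 0, 0, 0, -0.1, 0, 0, 0, 0, 0, 0, -0.1, 0, 0, 0, 0, 0, 0, -0.1, 0],
)

```text
clock: 10.52
tcp_pos: [494.9, -195.6, 227.3]
ee_rot: [1.356, 2.833, 0.0]
contact_force: [0.2, -0.3, 0.1]
width: 93.1
grip_force: 0.0
```

Request:
play_rows(
  steps=[0, 0, 0, 0, 0, -0.1, 0, 0, 0, 0, 0, 0, -0.1, 0, 0, 0, 0, 0, 0, -0.1, 0, 0, 0, 0, 0, 0, -0.1, 0, 0, 0, 0, 0, 0, -0.1, 0],
)

```text
clock: 11.15
tcp_pos: [495.0, -195.6, 227.3]
ee_rot: [0.169, 3.136, -0.001]
contact_force: [-0.3, -0.3, 1.1]
width: 92.7
grip_force: 0.0
```

```bash
cat > look.py <<'E'
import sys
from h import *
name=sys.argv[1]; (a,b,c,d),(e,f,g,k)=eval(sys.argv[2])
s,ds=env.camera('scene');t,dt=env.camera('top');np.savez(name+'.npz',s=s,ds=ds,t=t,dt=dt)
R=lambda i,w:cv2.resize(i,(w,int(i.shape[0]*w/i.shape[1])),interpolation=cv2.INTER_CUBIC)
A,B=R(s[b:d,a:c],398),R(t[f:k,e:g],398)
h=np.zeros((max(len(A),len(B)),800,3),np.uint8);h[:len(A),:398]=A;h[:len(B),402:]=B
cv2.imwrite(f'pics/{name}.png',h[:600])
E
python3 look.py jar3 "(300,200,460,340),(320,170,420,270)"; python3 - <<'E'
from h import *
for c in("scene","top"):
    for th in("cover_tab","herb_jar"):
        for r in env.mark_of(c,th)[:2]: print(c,th,r["conf"],np.round(r["centre"],1),np.round(world(c,r["centre"],67 if th=="cover_tab" else 5),1))
go(502,-114,150,83.5)
E
```

```text
scene cover_tab 0.57 [348.6 269.5] [ 498.5 -120.4   67. ]
scene herb_jar 0.76 [403.  286.3] [ 576.9 -227.9    5. ]
top cover_tab 0.93 [353.8 234. ] [ 498.3 -114.2   67. ]
top herb_jar 0.49 [383.1 207.4] [ 585.6 -223.2    5. ]
top herb_jar 0.26 [363.5 208.5] [ 583.1 -158.7    5. ]
turn rz -0.001
now [ 494.9 -195.7  226.6] yaw 83.4 down [ 0. -0. -1.] shift(after turn) [0.015 0.546 0.511]
```

View pics/jar3.png

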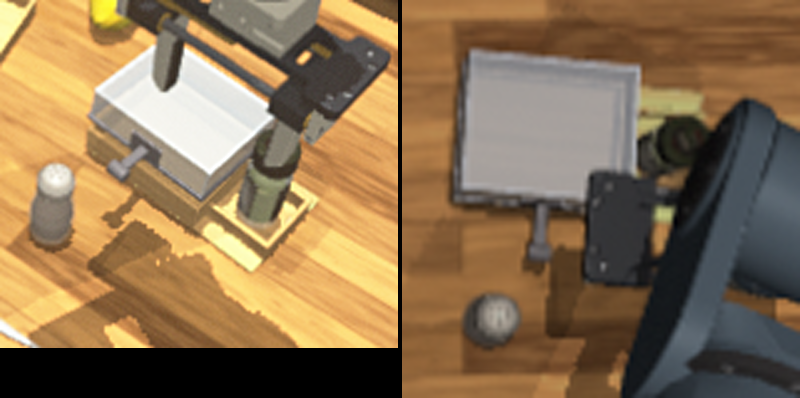

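The jar stands upright in the well (scene crop (265,185)). The tab end is at crop (122,165), at about (499,-116,67) in the world frame. I'll go down to pinch it.

Request:
play_rows(
  steps=[0.01, 0.17, 0, 0, 0, 0, 0, 0.01, 0.18, 0, 0, 0, 0, 0, 0.01, 0.18, 0, 0, 0, 0, 0, 0, 0, 0.25, 0, 0, 0, 0, 0, 0, 0.25, 0, 0, 0, 0],
)

```text
clock: 12.08
tcp_pos: [499.6, -115.8, 150.7]
ee_rot: [0.179, 3.135, -0.001]
contact_force: [0.9, 0.4, 0.5]
width: 93.0
grip_force: 0.0
```

```bash
python3 look.py tab1 "(300,210,400,310),(320,170,420,270)"; python3 - <<'E'
from h import *
go(499.5,-116,62,83.5)
E
```

```text
turn rz -0.001
now [ 497.6 -115.5  148.4] yaw 83.4 down [-0.005  0.002 -1.   ] shift(after turn) [-0.013 -0.002  0.576]
```

View pics/tab1.png

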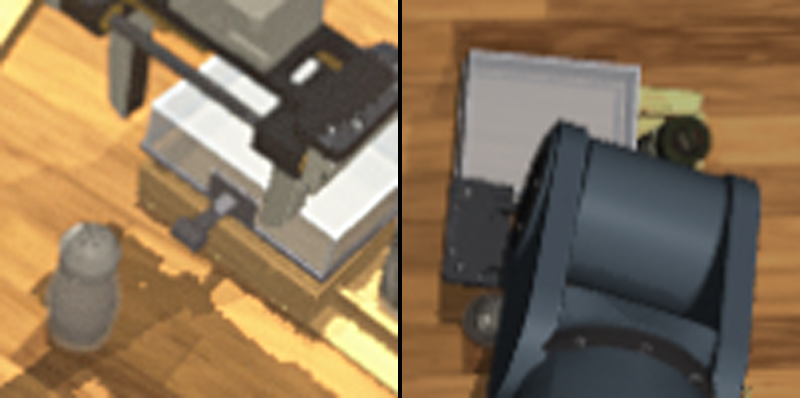

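Request:
play_rows(
  steps=[0, -0.01, 0.2, 0, 0, 0, 0, 0, 0, 0.2, 0, 0, 0, 0, 0, 0, 0.12, 0, 0, 0, 0, 0, 0, 0.056, 0, 0, 0, 0, 0, 0, 0, 0, 0, 0, 0.3],
)

```text
clock: 12.8
tcp_pos: [499.6, -117.8, 65.5]
ee_rot: [0.178, 3.136, -0.0]
contact_force: [0.7, 1.0, 0.2]
width: 87.2
grip_force: 0.0
```

Request:
play_rows(
  steps=[0, 0, 0, 0, 0, 0, 0.6, 0, 0, 0, 0, 0, 0, 0.8, 0, 0, 0, 0, 0, 0, 0.9, 0, 0, 0, 0, 0, 0, 0.9, 0, 0, 0, 0, 0, 0, 0.9],
)

```text
clock: 13.42
tcp_pos: [499.2, -117.6, 64.8]
ee_rot: [-0.177, -3.137, 0.0]
contact_force: [0.7, 0.6, -0.2]
width: 37.1
grip_force: 0.0
```

```bash
python3 look.py tab2 "(300,210,400,310),(320,170,420,270)"; python3 - <<'E'
from h import *
go(499.5,-116,62,83.5)
E
```

```text
turn rz 0.0
now [ 499.2 -117.6   64.8] yaw 83.5 down [-0.  0. -1.] shift(after turn) [-0.001  0.011  0.018]
```

View pics/tab2.png

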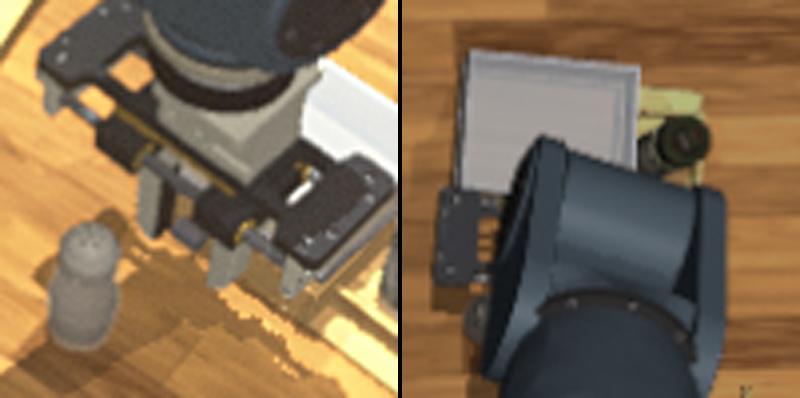

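The fingers straddle the bar, which shows between them at (190,235). I'll close on it.

Request:
play_rows(
  steps=[0, 0, 0.015, 0, 0, 0, 0.9, 0, 0, 0, 0, 0, 0, 0.9, 0, 0, 0, 0, 0, 0, 0.9, 0, 0, 0, 0, 0, 0, 0.9, 0, 0, 0, 0, 0, 0, 0.9],
)

```text
clock: 14.15
tcp_pos: [499.2, -115.9, 62.2]
ee_rot: [-0.178, -3.136, -0.004]
contact_force: [3.1, 13.6, -1.6]
width: 17.3
grip_force: 30.0
```

```bash
python3 - <<'E'
from h import *
o=env.get_obs();p=o["tcp_pos"];print(np.round(p,1),o["width"],o["grip_force"],np.round(o["contact_force"],1))
# arc rows, tool vertical; tool x = -outward(caddy -x) ; r=150.65
a0=np.arctan2(14,150);r=np.hypot(150,14)
th=np.linspace(.115,1.66,21)
X=-r*np.cos(th+a0);Z=r*np.sin(th+a0)
for k in range(20):print(k,"tx",round(-(X[k+1]-X[k])/150,3),"tz",round(-(Z[k+1]-Z[k])/150,3))
E
```

```text
[ 499.2 -115.9   62.2] 17.311300401967994 29.999668300151825 [ 3.1 13.6 -1.6]
0 tx -0.019 tz -0.075
1 tx -0.025 tz -0.074
2 tx -0.03 tz -0.071
3 tx -0.036 tz -0.069
4 tx -0.041 tz -0.066
5 tx -0.046 tz -0.063
6 tx -0.051 tz -0.059
7 tx -0.055 tz -0.055
8 tx -0.059 tz -0.05
9 tx -0.063 tz -0.046
10 tx -0.066 tz -0.041
11 tx -0.069 tz -0.035
12 tx -0.072 tz -0.03
13 tx -0.074 tz -0.024
14 tx -0.075 tz -0.019
15 tx -0.077 tz -0.013
16 tx -0.077 tz -0.007
17 tx -0.078 tz -0.001
18 tx -0.077 tz 0.005
19 tx -0.077 tz 0.011
```

Request:
play_rows(
  steps=[-0.02, 0.01, -0.075, 0, 0, 0, 0.9, -0.025, 0, -0.074, 0, 0, 0, 0.9, -0.03, 0, -0.071, 0, 0, 0, 0.9, -0.036, 0, -0.069, 0, 0, 0, 0.9, -0.041, 0, -0.066, 0, 0, 0, 0.9],
)

```text
clock: 14.78
tcp_pos: [522.0, -118.2, 116.3]
ee_rot: [-0.177, -3.136, -0.002]
contact_force: [1.7, 5.6, -4.4]
width: 17.9
grip_force: 30.0
```

Request:
play_rows(
  steps=[-0.046, 0, -0.063, 0, 0, 0, 0.9, -0.051, 0, -0.059, 0, 0, 0, 0.9, -0.055, 0, -0.055, 0, 0, 0, 0.9, -0.059, 0, -0.05, 0, 0, 0, 0.9, 0, 0, 0, 0, 0, 0, 0.9],
)

```text
clock: 15.4
tcp_pos: [553.9, -121.8, 150.6]
ee_rot: [0.177, 3.136, 0.002]
contact_force: [-0.4, 6.8, 2.0]
width: 17.5
grip_force: 30.0
```

```bash
python3 - <<'E'
from h import *
o=env.get_obs();p=o["tcp_pos"]
# hinge in caddy frame coordinates along (.994,-.113)
u=np.array([.9936,-.1132]);h=np.array([648.5,-130.8])
v=(h-p[:2])@u; print("in front of hinge",round(v,1),"above",round(p[2]+5-36,1),"r",np.hypot(v,p[2]+5-36),"th",np.arctan2(p[2]-31,v)-np.arctan2(14,150),o["contact_force"])
E
```

```text
in front of hinge 95.0 above 119.6 r 152.74477988726906 th 0.8062724367952435 [-0.4299126   6.82968504  2.04383489]
```

Request:
play_rows(
  steps=[-0.063, 0, -0.046, 0, 0, 0, 0.9, -0.066, 0, -0.041, 0, 0, 0, 0.9, -0.069, 0, -0.035, 0, 0, 0, 0.9, -0.072, 0, -0.03, 0, 0, 0, 0.9, -0.074, 0, -0.024, 0, 0, 0, 0.9],
)

```text
clock: 16.02
tcp_pos: [604.7, -127.4, 176.8]
ee_rot: [-0.177, -3.136, -0.002]
contact_force: [-1.4, 6.0, -0.6]
width: 17.8
grip_force: 30.0
```

Request:
play_rows(
  steps=[-0.075, 0, -0.019, 0, 0, 0, 0.9, -0.077, 0, -0.013, 0, 0, 0, 0.9, -0.077, 0, -0.007, 0, 0, 0, 0.9, -0.078, 0, -0.001, 0, 0, 0, 0.9, -0.077, 0, 0.005, 0, 0, 0, 0.9],
)

```text
clock: 16.65
tcp_pos: [662.4, -133.9, 182.5]
ee_rot: [0.177, 3.136, 0.002]
contact_force: [-0.9, 5.3, 3.2]
width: 17.6
grip_force: 30.0
```

Request:
play_rows(
  steps=[-0.06, 0, 0.009, 0, 0, 0, 0.9, 0, 0, 0, 0, 0, 0, 0.9, 0, 0, 0, 0, 0, 0, 0.7, 0, 0, 0, 0, 0, 0, 0.6, 0, 0, 0, 0, 0, 0, 0.5],
)

```text
clock: 17.27
tcp_pos: [670.8, -135.8, 180.2]
ee_rot: [-0.177, -3.137, 0.0]
contact_force: [-0.8, -0.4, -0.7]
width: 42.6
grip_force: 0.0
```

```bash
python3 look.py cov1 "(280,130,460,330),(300,150,440,290)"; python3 - <<'E'
from h import *
o=env.get_obs();p=o["tcp_pos"]
u=np.array([.9936,-.1132]);h=np.array([648.5,-130.8])
v=(h-p[:2])@u; print(p,"th",np.arctan2(p[2]-31,v)-np.arctan2(14,150),o["contact_force"])
E
```

```text
[ 670.84098554 -135.73332909  180.16939207] th 1.6291198542147245 [0.49126591 0.00180115 0.14948298]
```

View pics/cov1.png

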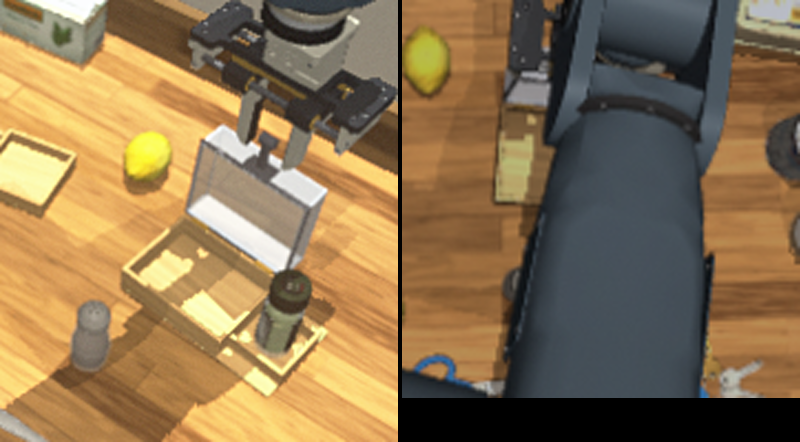

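The cover stands upright, the bin is clear and the jar is still upright at (285,310). Now for the lemon.

Request:
play_rows(
  steps=[0, 0, -0.1, 0, 0, 0, 0.4, 0, 0, -0.2, 0, 0, 0, 0.3, 0.12, 0.06, -0.1, 0, 0, 0, 0, 0.2, 0.14, 0, 0, 0, 0, 0, 0.25, 0.17, 0, 0, 0, 0, 0],
)

```text
clock: 18.0
tcp_pos: [591.7, -70.4, 241.3]
ee_rot: [0.178, 3.135, -0.0]
contact_force: [-0.6, 0.9, 0.6]
width: 89.6
grip_force: 0.0
```

Request:
play_rows(
  steps=[0.25, 0.17, 0, 0, 0, 0, 0, 0.25, 0.18, 0, 0, 0, 0, 0, 0.25, 0.18, 0, 0, 0, 0, 0, 0.25, 0.18, 0, 0, 0, 0, 0, 0.2, 0.14, 0, 0, 0, 0, 0],
)

```text
clock: 18.62
tcp_pos: [426.7, 77.1, 241.3]
ee_rot: [0.176, 3.135, 0.0]
contact_force: [0.5, 1.0, -0.3]
width: 93.0
grip_force: 0.0
```

Request:
play_rows(
  steps=[0, 0, 0.25, 0, 0, 0.06, 0, 0, 0, 0.25, 0, 0, 0.06, 0, 0, 0, 0.1, 0, 0, 0, 0, 0, 0, 0, 0, 0, 0, 0, 0, 0, 0, 0, 0, 0, 0],
)

```text
clock: 19.25
tcp_pos: [428.3, 76.2, 151.3]
ee_rot: [0.471, 3.104, 0.001]
contact_force: [-0.8, 0.9, -0.1]
width: 93.2
grip_force: 0.0
```

```bash
python3 look.py lem1 "(200,190,340,330),(240,200,340,300)"; python3 - <<'E'
from h import *
for c in("scene","top"):
    for r in env.mark_of(c,"lemon")[:3]: print(c,r["conf"],np.round(r["centre"],1),np.round(world(c,r["centre"],0),1))
go(424,80,25,73)
E
```

```text
scene 0.94 [261.3 262.2] [426.   78.6  -0. ]
scene 0.89 [159.9 185.4] [445.5 481.7  -0. ]
scene 0.74 [343.  205.4] [706.   27.8   0. ]
top 0.8 [165.6 254.1] [447.1 483.7   0. ]
top 0.78 [308.5 173.4] [702.   16.9   0. ]
turn rz -0.003
now [428.   76.2 150.8] yaw 72.7 down [ 0.001  0.    -1.   ] shift(after turn) [0.033 0.017 0.839]
```

View pics/lem1.png

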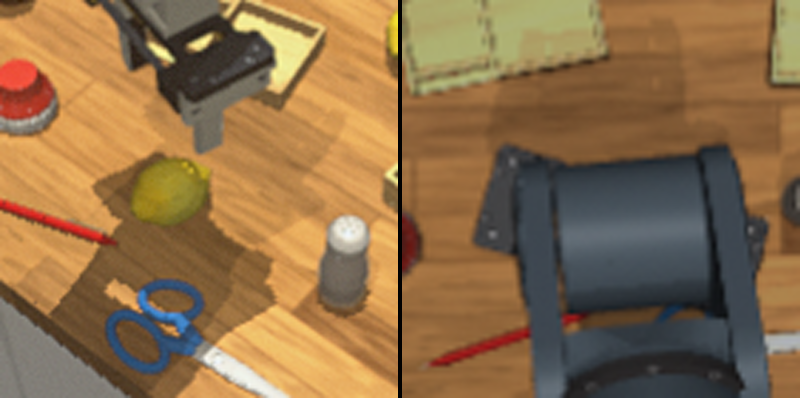

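The lemon is under the open gripper, at (424.5,79.5). I'll descend and grip it.

Request:
play_rows(
  steps=[0.028, 0.017, 0.2, 0, 0, 0, 0, 0, 0, 0.25, 0, 0, 0, 0, 0, 0, 0.2, 0, 0, 0, 0, 0, 0, 0.12, 0, 0, 0, 0, 0, 0, 0.065, 0, 0, 0, 0],
)

```text
clock: 20.08
tcp_pos: [424.4, 79.8, 24.4]
ee_rot: [-0.471, -3.106, 0.0]
contact_force: [-0.3, -0.2, 0.6]
width: 93.1
grip_force: 0.0
```

Request:
play_rows(
  steps=[0, 0, 0, 0, 0, 0, 0.2, 0, 0, 0, 0, 0, 0, 0.6, 0, 0, 0, 0, 0, 0, 0.6, 0, 0, 0, 0, 0, 0, 0.6, 0, 0, 0, 0, 0, 0, 0.6],
)

```text
clock: 20.7
tcp_pos: [424.5, 79.8, 25.2]
ee_rot: [0.471, 3.106, -0.0]
contact_force: [-1.2, -1.5, 6.6]
width: 53.4
grip_force: 30.0
```

Request:
play_rows(
  steps=[0, 0, -0.1, 0, 0, 0, 0.6, 0, 0, -0.25, 0, 0, 0, 0.6, 0, 0, -0.25, 0, 0, 0, 0.6, 0, 0, -0.1, 0, 0, 0, 0.6, 0, 0, 0, 0, 0, 0, 0.6],
)

```text
clock: 21.32
tcp_pos: [424.9, 79.9, 131.3]
ee_rot: [0.471, 3.103, 0.001]
contact_force: [0.5, -0.1, -2.3]
width: 53.1
grip_force: 30.0
```

```bash
python3 - <<'E'
from h import *
go(592,-124,140,83.5)
s,d=env.camera("top");P=cloud("top",d)
# floor/wall of bin, cover plane check: points of caddy region
for r in env.look_for("top","caddy")[:1]+env.mark_of("top","caddy")[:1]+env.mark_of("scene","caddy")[:1]: env.get_obs(); print(r["conf"],r["centre"])
hsv=cv2.cvtColor(s,cv2.COLOR_BGR2HSV)
m=cv2.inRange(hsv,(20,60,60),(40,255,255));m[:, :325]=0;m[:,405:]=0;m[:175]=0;m[235:]=0
v,u=np.nonzero(m);Q=np.array([world("top",(i,j),28)[:2] for i,j in zip(u,v)],np.float32)
r=cv2.minAreaRect(Q);print(len(Q),r)
E
```

```text
turn rz -0.12
now [424.9  79.9 131.3] yaw 72.7 down [ 0.003  0.    -1.   ] shift(after turn) [-1.261 -1.225 -0.058]
0.82 [361.3, 197.0]
0.79 [365.3, 206.8]
0.78 [378.8, 269.7]
1698 ((587.7152709960938, -157.93380737304688), (200.71932983398438, 110.04596710205078), 82.66424560546875)
```

The caddy fit is now clean: centre (588,-158), yaw −7.1°, size 200.7×110. Set upright at the lemon's depth, the gripper body would catch the jar top, which is at z 110. So I'll tilt the tool 12° to raise the jar side and place the lemon slightly toward the far end in y.

Request:
play_rows(
  steps=[0, 0, 0, 0, 0, -0.057, 0.6, 0, 0, 0, 0, 0, -0.057, 0.6, -0.155, -0.147, 0, 0, 0, 0, 0.6, -0.155, -0.147, 0, 0, 0, 0, 0.6, -0.155, -0.147, 0, 0, 0, 0, 0.6],
)

```text
clock: 22.15
tcp_pos: [485.8, 4.9, 129.1]
ee_rot: [-0.191, -3.134, -0.0]
contact_force: [0.3, 0.8, -1.7]
width: 53.5
grip_force: 30.0
```

Request:
play_rows(
  steps=[-0.155, -0.147, 0, 0, 0, 0, 0.6, -0.155, -0.147, 0, 0, 0, 0, 0.6, -0.155, -0.147, 0, 0, 0, 0, 0.6, -0.155, -0.147, 0, 0, 0, 0, 0.6, -0.155, -0.147, 0, 0, 0, 0, 0.6],
)

```text
clock: 22.78
tcp_pos: [587.7, -118.7, 128.7]
ee_rot: [-0.192, -3.134, -0.001]
contact_force: [-1.2, 0.3, -0.4]
width: 53.0
grip_force: 30.0
```

Request:
play_rows(
  steps=[0, 0, 0, 0.045, 0, 0, 0.6, 0, 0, 0, 0.045, 0, 0, 0.6, 0, 0, 0, 0.043, 0, 0, 0.6, 0, 0, 0, 0, 0, 0, 0.6, 0, 0, 0, 0, 0, 0, 0.6],
)

```text
clock: 23.4
tcp_pos: [587.3, -118.0, 129.4]
ee_rot: [-0.19, -3.105, 0.323]
contact_force: [-0.2, 0.2, -0.9]
width: 52.9
grip_force: 30.0
```

```bash
python3 - <<'E'
from h import *
from scipy.spatial.transform import Rotation as Ro
o=env.get_obs();R=Ro.from_rotvec(o["ee_rot"]).as_matrix();print(np.round(o["tcp_pos"],1),o["width"],np.round(R,3).tolist())
print("to go",np.round(R.T@(np.array([588,-117.7,33])-o["tcp_pos"])/150,3))
E
```

```text
[ 587.3 -118.   129.4] 52.937518559843916 [[-0.993, 0.119, -0.026], [0.122, 0.971, -0.204], [0.001, -0.206, -0.979]]
to go [-0.005  0.134  0.628]
```

Request:
play_rows(
  steps=[0, 0.035, 0.16, 0, 0, 0, 0.6, 0, 0.035, 0.16, 0, 0, 0, 0.6, 0, 0.03, 0.14, 0, 0, 0, 0.6, 0, 0.02, 0.1, 0, 0, 0, 0.6, 0, 0.012, 0.055, 0, 0, 0, 0.6],
)

```text
clock: 24.02
tcp_pos: [587.4, -118.0, 34.8]
ee_rot: [-0.191, -3.105, 0.325]
contact_force: [-0.4, 0.3, -1.4]
width: 53.2
grip_force: 30.0
```

Request:
play_rows(
  steps=[0, 0, 0, 0, 0, 0, 0.6, 0, 0.002, 0.013, 0, 0, 0, 0.6, 0, 0, 0, 0, 0, 0, 0.6, 0, 0, 0, 0, 0, 0, 0.6, 0, 0, 0, 0, 0, 0, 0.6],
)

```text
clock: 24.65
tcp_pos: [587.6, -117.8, 33.7]
ee_rot: [-0.19, -3.106, 0.326]
contact_force: [-0.5, 0.6, -1.3]
width: 53.3
grip_force: 30.0
```

Request:
play_rows(
  steps=[0, 0.003, 0.012, 0, 0, 0, 0.6, 0, 0, 0, 0, 0, 0, 0.4, 0, 0, 0, 0, 0, 0, 0.34, 0, 0, 0, 0, 0, 0, 0.34, 0, 0, 0, 0, 0, 0, 0.34],
)

```text
clock: 25.28
tcp_pos: [587.5, -117.7, 31.6]
ee_rot: [-0.19, -3.106, 0.326]
contact_force: [0.1, -0.1, -0.9]
width: 61.4
grip_force: 0.2
```

Request:
play_rows(
  steps=[0, -0.015, -0.07, 0, 0, 0, 0.34, 0, -0.035, -0.16, 0, 0, 0, 0.34, 0, -0.035, -0.16, 0, 0, 0, 0.34, 0, -0.05, -0.24, 0, 0, 0, 0.2, 0, -0.05, -0.24, 0, 0, 0, 0],
)

```text
clock: 25.9
tcp_pos: [587.5, -117.7, 167.0]
ee_rot: [-0.19, -3.107, 0.325]
contact_force: [0.2, -0.2, 0.3]
width: 76.9
grip_force: 0.0
```

Request:
play_rows(
  steps=[0, 0, -0.2, -0.045, 0, 0, 0, 0, 0, -0.2, -0.045, 0, 0, 0, 0, 0, 0, -0.043, 0, 0, 0, 0, 0, 0, 0, 0, 0, 0, 0, 0, 0, 0, 0, 0, 0],
)

```text
clock: 26.52
tcp_pos: [588.6, -107.4, 224.1]
ee_rot: [-0.192, -3.135, 0.002]
contact_force: [-1.1, -0.1, -0.6]
width: 92.7
grip_force: 0.0
```

```bash
python3 look.py lem2 "(280,170,440,330),(320,160,420,260)"; python3 - <<'E'
from h import *
for c in("scene","top"):
    for th,z in(("lemon",5),("cover_tab",186)):
        for r in env.mark_of(c,th)[:4]: print(c,th,round(r["conf"],2),np.round(r["centre"],1),np.round(world(c,r["centre"],z),1))
go(659,-133,183,83)
D=np.load("lem2.npz");P=cloud("scene",D["ds"]);hsv=cv2.cvtColor(D["s"],cv2.COLOR_BGR2HSV)
m=(cv2.inRange(hsv,(22,140,40),(36,255,255))>0)&(P[...,2]>30)&(np.linalg.norm(P[...,:2]-[590,-120],axis=2)<80)
print("lemon pts",m.sum(),np.round(P[m].mean(0)) if m.any() else "",np.round(P[m].max(0)) if m.any() else "")
E
```

```text
scene lemon 0.89 [157.1 188.9] [428.6 472.5   5. ]
scene lemon 0.66 [343.7 205.4] [703.1  24.1   5. ]
scene lemon 0.55 [370.  260.9] [ 590.9 -128.6    5. ]
scene cover_tab 0.88 [400.5 194.9] [ 660.2 -137.1  186. ]
top lemon 0.7 [164.7 252. ] [453.9 485.4   5. ]
top lemon 0.5 [309.1 172.9] [702.7  15.3   5. ]
turn rz 0.0
now [ 588.8 -107.3  224. ] yaw 83.0 down [-0. -0. -1.] shift(after turn) [-0.485 -0.113  0.273]
lemon pts 465 [ 574. -127.   51.] [619. -56. 211.]
```

View pics/lem2.png

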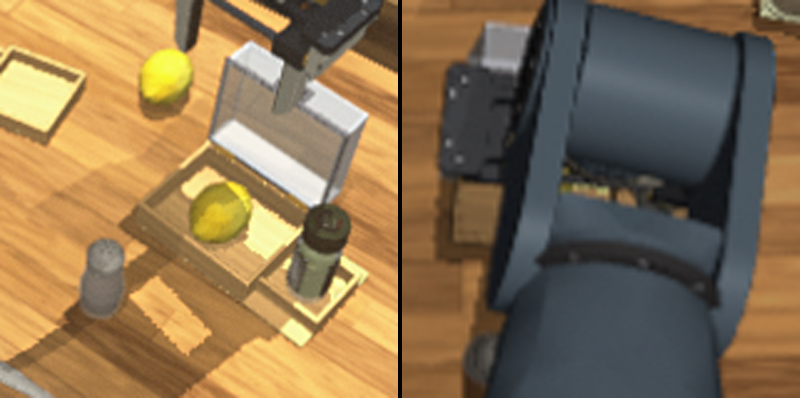

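The lemon lies in the bin (left crop (220,210)) under the open cover, with the jar upright beside it. I'll re-pinch the tab.

Request:
play_rows(
  steps=[-0.12, -0.03, 0, 0, 0, 0, 0.2, -0.2, -0.04, 0, 0, 0, 0, 0.4, -0.2, -0.04, 0, 0, 0, 0, 0.45, -0.046, -0.012, 0, 0, 0, 0, 0.45, 0, 0, 0, 0, 0, 0, 0.45],
)

```text
clock: 27.45
tcp_pos: [670.5, -135.9, 223.7]
ee_rot: [-0.192, -3.135, -0.0]
contact_force: [-0.1, -0.5, 0.1]
width: 52.1
grip_force: 0.0
```

Request:
play_rows(
  steps=[0, 0, 0.1, 0, 0, 0, 0.45, 0, 0, 0.1, 0, 0, 0, 0.45, 0, 0, 0.087, 0, 0, 0, 0.45, 0, 0, 0, 0, 0, 0, 0.6, 0, 0, 0, 0, 0, 0, 0.8],
)

```text
clock: 28.08
tcp_pos: [671.0, -136.1, 181.5]
ee_rot: [0.192, 3.135, -0.0]
contact_force: [-0.1, -0.8, 0.1]
width: 35.4
grip_force: 0.0
```

Request:
play_rows(
  steps=[0, 0, 0, 0, 0, 0, 0.9, 0, 0, 0, 0, 0, 0, 0.9, 0, 0, 0, 0, 0, 0, 0.9, 0, 0, 0, 0, 0, 0, 0.9, 0, 0, 0, 0, 0, 0, 0.9],
)

```text
clock: 28.7
tcp_pos: [671.2, -134.9, 181.6]
ee_rot: [0.191, 3.135, 0.003]
contact_force: [0.2, 6.4, 1.5]
width: 17.5
grip_force: 30.0
```

```bash
python3 - <<'E'
from h import *
o=env.get_obs();p=o["tcp_pos"];print(np.round(p,1),o["width"],o["grip_force"],np.round(o["contact_force"],1))
a0=np.arctan2(14,150);r=np.hypot(150,14)
th=np.linspace(1.63,0,21)
X=-r*np.cos(th+a0);Z=r*np.sin(th+a0)
print([(round(-(X[k+1]-X[k])/150,3),round(-(Z[k+1]-Z[k])/150,3)) for k in range(20)])
E
```

```text
[ 671.2 -134.9  181.6] 17.5324338111273 29.99809831380844 [0.2 6.4 1.5]
[(np.float64(0.081), np.float64(-0.009)), (np.float64(0.082), np.float64(-0.002)), (np.float64(0.082), np.float64(0.004)), (np.float64(0.081), np.float64(0.011)), (np.float64(0.08), np.float64(0.017)), (np.float64(0.078), np.float64(0.024)), (np.float64(0.076), np.float64(0.03)), (np.float64(0.073), np.float64(0.036)), (np.float64(0.07), np.float64(0.042)), (np.float64(0.067), np.float64(0.048)), (np.float64(0.062), np.float64(0.053)), (np.float64(0.058), np.float64(0.058)), (np.float64(0.053), np.float64(0.062)), (np.float64(0.048), np.float64(0.066)), (np.float64(0.042), np.float64(0.07)), (np.float64(0.036), np.float64(0.073)), (np.float64(0.03), np.float64(0.076)), (np.float64(0.024), np.float64(0.078)), (np.float64(0.017), np.float64(0.08)), (np.float64(0.011), np.float64(0.081))]
```

Request:
play_rows(
  steps=[0.081, 0, -0.009, 0, 0, 0, 0.9, 0.082, 0, -0.002, 0, 0, 0, 0.9, 0.082, 0, 0.004, 0, 0, 0, 0.9, 0.081, 0, 0.011, 0, 0, 0, 0.9, 0.08, 0, 0.017, 0, 0, 0, 0.9],
)

```text
clock: 29.32
tcp_pos: [610.5, -128.1, 178.4]
ee_rot: [0.191, 3.134, 0.001]
contact_force: [2.5, 4.0, -0.9]
width: 17.6
grip_force: 30.0
```

Request:
play_rows(
  steps=[0.078, 0, 0.024, 0, 0, 0, 0.9, 0.076, 0, 0.03, 0, 0, 0, 0.9, 0.073, 0, 0.036, 0, 0, 0, 0.9, 0.07, 0, 0.042, 0, 0, 0, 0.9, 0.067, 0, 0.048, 0, 0, 0, 0.9],
)

```text
clock: 29.95
tcp_pos: [555.5, -121.9, 150.6]
ee_rot: [-0.192, -3.136, 0.0]
contact_force: [1.6, 3.2, 1.0]
width: 17.6
grip_force: 30.0
```

Request:
play_rows(
  steps=[0.062, 0, 0.053, 0, 0, 0, 0.9, 0.058, 0, 0.058, 0, 0, 0, 0.9, 0.053, 0, 0.062, 0, 0, 0, 0.9, 0.048, 0, 0.066, 0, 0, 0, 0.9, 0.042, 0, 0.07, 0, 0, 0, 0.9],
)

```text
clock: 30.58
tcp_pos: [516.6, -117.4, 103.9]
ee_rot: [-0.192, -3.136, 0.001]
contact_force: [0.2, -1.1, 2.1]
width: 17.5
grip_force: 30.0
```

```bash
cat > th.py <<'E'
from h import *
o=env.get_obs();p=o["tcp_pos"];u=np.array([.9923,-.1236]);h=np.array([588,-158])+55*u+33.5*np.array([.1236,.9923])
v=(h-p[:2])@u; print(np.round(p,1),"front",round(v,1),"up",round(p[2]-31,1),"th",np.arctan2(p[2]-31,v)-np.arctan2(14,150),np.round(o["contact_force"],1),o["width"])
E
python3 th.py
```

```text
[ 516.6 -117.4  103.9] front 130.9 up 72.9 th 0.414891203875395 [ 0.2 -1.1  2.1] 17.512549666129207
```

Request:
play_rows(
  steps=[0.036, 0, 0.073, 0, 0, 0, 0.9, 0.03, 0, 0.076, 0, 0, 0, 0.9, 0.024, 0, 0.078, 0, 0, 0, 0.9, 0.017, 0, 0.07, 0, 0, 0, 0.9, 0.01, 0, 0.06, 0, 0, 0, 0.9],
)

```text
clock: 31.2
tcp_pos: [499.5, -115.4, 50.3]
ee_rot: [0.192, 3.136, -0.001]
contact_force: [-0.9, -4.8, 0.6]
width: 17.6
grip_force: 30.0
```

Request:
play_rows(
  steps=[0.004, 0, 0.03, 0, 0, 0, 0.9, 0, 0, 0.01, 0, 0, 0, 0.9, 0, 0, 0, 0, 0, 0, 0.9, 0, 0, 0, 0, 0, 0, 0.9, 0, 0, 0, 0, 0, 0, 0.9],
)

```text
clock: 31.82
tcp_pos: [499.0, -115.3, 45.1]
ee_rot: [0.192, 3.136, -0.001]
contact_force: [-4.3, -4.7, 8.9]
width: 17.7
grip_force: 30.0
```

```bash
python3 th.py
```

```text
[ 499.  -115.3   45.1] front 148.6 up 14.1 th 0.0014070334476163487 [-4.3 -4.7  8.9] 17.6666462139958
```

The cover is at its stop. I'll press a touch more, then release and rise.

Request:
play_rows(
  steps=[0, 0, 0.006, 0, 0, 0, 0.9, 0, 0, 0, 0, 0, 0, 0.9, 0, 0, 0, 0, 0, 0, 0.7, 0, 0, 0, 0, 0, 0, 0.5, 0, 0, 0, 0, 0, 0, 0.5],
)

```text
clock: 32.45
tcp_pos: [498.9, -114.8, 43.8]
ee_rot: [-0.192, -3.135, -0.0]
contact_force: [0.6, 0.4, -0.5]
width: 42.9
grip_force: 0.0
```

Request:
play_rows(
  steps=[0, 0, 0, 0, 0, 0, 0.5, 0, 0, -0.15, 0, 0, 0, 0.5, 0, 0, -0.25, 0, 0, 0, 0.5, 0, 0, -0.3, 0, 0, 0, 0.3, 0, 0, -0.35, 0, 0, 0, 0],
)

```text
clock: 33.08
tcp_pos: [498.6, -114.8, 202.7]
ee_rot: [-0.192, -3.135, -0.001]
contact_force: [0.7, 0.4, 0.1]
width: 62.0
grip_force: 0.0
```

```bash
python3 - <<'E'
from h import *
s,ds=env.camera("scene");cv2.imwrite("pics/s3.png",s)
for c in("scene",):
    for r in env.mark_of(c,"cover_tab")[:2]: print(r["conf"],np.round(r["centre"],1),"expected shut px",np.round(pix(c,[498.0,-113,50]),1),np.round(world(c,r["centre"],50)))
P=cloud("scene",ds);B=np.array([588,-158]);u=np.array([.9923,-.1236]);w=np.array([.1236,.9923])
q=P[...,:2]-B;a=q@u;b=q@w
for lo in(-50,-30,-10,10,30):
    m=(a>lo)&(a<lo+20)&(b>-25)&(b<90)&(ds>0)&(P[...,2]>66);print(lo,m.sum(),np.round(np.percentile(P[...,2][m],[50,90]),1) if m.any() else "")
go(424.5,259,150,55)
for c in("scene",):
    for th in("timer","salt_shaker","pepper_mill","egg_tray"):
        for r in env.mark_of(c,th)[:2]: print(th,round(r["conf"],2),np.round(world(c,r["centre"],0)))
E
```

```text
0.8 [347.3 271.3] expected shut px [345.  272.2] [ 503. -116.   50.]
-50 349 [75.6 77.7]
-30 311 [75.5 77.5]
-10 251 [75.4 77.2]
10 192 [75.5 77.5]
30 134 [75.5 77.3]
turn rz 0.311
now [ 501.2 -115.6  206.6] yaw 83.0 down [ 0.008 -0.003 -1.   ] shift(after turn) [1.851 1.752 0.377]
timer 0.66 [426. 264.  -0.]
salt_shaker 0.88 [443. -85.   0.]
pepper_mill 0.67 [526. 377.   0.]
egg_tray 0.84 [599. 162.   0.]
```

The cover top reads a level 75.5 mm all over, so it is shut. Now the timer.

Request:
play_rows(
  steps=[0.08, 0.24, 0, 0, 0, 0, 0, 0.1, 0.3, 0, 0, 0, 0, 0, 0.1, 0.3, 0, 0, 0, 0, 0, 0.1, 0.3, 0, 0, 0, 0, 0, 0.1, 0.3, 0, 0, 0, 0, 0],
)

```text
clock: 34.0
tcp_pos: [452.8, 109.6, 200.3]
ee_rot: [-0.192, -3.133, 0.001]
contact_force: [1.0, -0.9, 0.6]
width: 93.4
grip_force: 0.0
```

Request:
play_rows(
  steps=[0.1, 0.3, 0, 0, 0, 0, 0, 0.1, 0.3, 0, 0, 0, 0, 0, 0.08, 0.24, 0, 0, 0, 0, 0, 0.05, 0.14, 0, 0, 0, 0, 0, 0, 0, 0, 0, 0, 0, 0],
)

```text
clock: 34.62
tcp_pos: [421.8, 260.8, 200.2]
ee_rot: [-0.188, -3.134, 0.002]
contact_force: [-0.7, 0.5, -0.8]
width: 93.4
grip_force: 0.0
```

Request:
play_rows(
  steps=[0, 0, 0.1, 0, 0, 0.08, 0, 0, 0, 0.1, 0, 0, 0.08, 0, 0, 0, 0.1, 0, 0, 0.08, 0, 0, 0, 0.1, 0, 0, 0.071, 0, 0, 0, 0, 0, 0, 0, 0],
)

```text
clock: 35.25
tcp_pos: [422.1, 258.9, 140.3]
ee_rot: [-0.944, -2.994, 0.004]
contact_force: [-0.1, -0.4, -0.4]
width: 92.8
grip_force: 0.0
```

```bash
python3 - <<'E'
from h import *
go(424.5,260.5,31,55)
for c in("scene","top"):
    im,d=env.camera(c);P=cloud(c,d);hsv=cv2.cvtColor(im,cv2.COLOR_BGR2HSV)
    m=((hsv[...,0]<8)|(hsv[...,0]>172))&(hsv[...,1]>150)&(np.linalg.norm(P[...,:2]-[424,260],axis=2)<60)&(P[...,2]>44)&(P[...,2]<60)
    if m.sum()>5:
        T=P[m];print(c,m.sum(),np.round(T.mean(0),1),np.round((T.max(0)+T.min(0))/2,1),np.round(T.max(0)-T.min(0),1))
    for r in env.mark_of(c,"timer")[:1]: print(r["conf"],np.round(world(c,r["centre"],0)))
E
```

```text
turn rz 0.0
now [422.1 258.9 140.3] yaw 55.0 down [-0.003 -0.002 -1.   ] shift(after turn) [-0.007  0.018  0.729]
scene 143 [418.8 255.7  49.7] [418.8 256.   49.2] [34.5 36.8 10.1]
0.81 [427. 262.   0.]
```

Request:
play_rows(
  steps=[-0.012, 0.017, 0.15, 0, 0, 0, 0, 0, 0, 0.2, 0, 0, 0, 0, 0, 0, 0.2, 0, 0, 0, 0, 0, 0, 0.12, 0, 0, 0, 0, 0, 0, 0.059, 0, 0, 0, 0],
)

```text
clock: 36.08
tcp_pos: [425.6, 261.1, 31.9]
ee_rot: [-0.943, -2.996, 0.0]
contact_force: [0.6, -0.0, 0.3]
width: 93.1
grip_force: 0.0
```

Request:
play_rows(
  steps=[0, 0, 0, 0, 0, 0, 0.2, 0, 0, 0, 0, 0, 0, 0.6, 0, 0, 0, 0, 0, 0, 0.6, 0, 0, 0, 0, 0, 0, 0.6, 0, 0, 0, 0, 0, 0, 0.6],
)

```text
clock: 36.7
tcp_pos: [425.7, 261.2, 32.7]
ee_rot: [0.944, 2.996, 0.0]
contact_force: [-1.2, -1.6, 6.1]
width: 57.8
grip_force: 30.0
```

Request:
play_rows(
  steps=[0, 0, -0.05, 0, 0, 0, 0.6, 0, 0, -0.12, 0, 0, 0, 0.6, 0, 0, -0.15, 0, 0, 0, 0.6, 0, 0, -0.15, 0, 0, 0, 0.6, 0, 0, 0, 0, 0, 0, 0.6],
)

```text
clock: 37.33
tcp_pos: [426.3, 261.6, 104.2]
ee_rot: [0.944, 2.994, 0.003]
contact_force: [0.1, 0.9, -1.1]
width: 58.0
grip_force: 29.7
```

```bash
python3 - <<'E'
from h import *
im,d=env.camera("top");hsv=cv2.cvtColor(im,cv2.COLOR_BGR2HSV)
m=cv2.inRange(hsv,(20,60,60),(40,255,255));m[:,:228]=0;m[:,300:]=0;m[:178]=0;m[230:]=0
v,u=np.nonzero(m);Q=np.array([world("top",(i,j),22)[:2] for i,j in zip(u,v)],np.float32);print(len(Q),cv2.minAreaRect(Q))
go(606.6,129.4,100)
E
```

```text
1431 ((601.5794067382812, 163.44967651367188), (95.65922546386719, 161.5277862548828), 10.715603828430176)
now [425.7 261.3 103.1] yaw 55.0 down [ 0.001  0.001 -1.   ] shift(after turn) [-1.492 -0.029  0.02 ]
```

Request:
play_rows(
  steps=[-0.16, 0, 0, 0, 0, 0, 0.6, -0.22, 0, 0, 0, 0, 0, 0.6, -0.24, 0, 0, 0, 0, 0, 0.6, -0.24, 0, 0, 0, 0, 0, 0.6, -0.24, 0, 0, 0, 0, 0, 0.6],
)

```text
clock: 38.0
tcp_pos: [561.1, 165.7, 101.4]
ee_rot: [-0.944, -2.995, 0.001]
contact_force: [-0.6, 0.7, -1.5]
width: 57.6
grip_force: 29.7
```

Request:
play_rows(
  steps=[-0.22, 0, 0, 0, 0, 0, 0.6, -0.174, -0.022, 0, 0, 0, 0, 0.6, 0, 0, 0.15, 0, 0, 0, 0.6, 0, 0, 0.15, 0, 0, 0, 0.6, 0, 0, 0, 0, 0, 0, 0.6],
)

```text
clock: 38.62
tcp_pos: [605.7, 129.7, 55.1]
ee_rot: [-0.943, -2.992, 0.003]
contact_force: [-0.9, 0.4, -1.2]
width: 57.8
grip_force: 29.7
```

```bash
python3 look.py tim1 "(230,150,340,260),(220,160,310,250)"; python3 -c "
from h import *
go(607.3,130.1,38)
print(env.mark_of('scene','timer')[:1],pix('scene',[607.3,130.1,22]))"
```

```text
now [607.2 130.   57.6] yaw 55.0 down [-0.001 -0.    -1.   ] shift(after turn) [-0.     0.001  0.131]
[{'centre': [289.2, 205.2], 'conf': 0.75}] [290.91574567 203.66498962]
```

View pics/tim1.png

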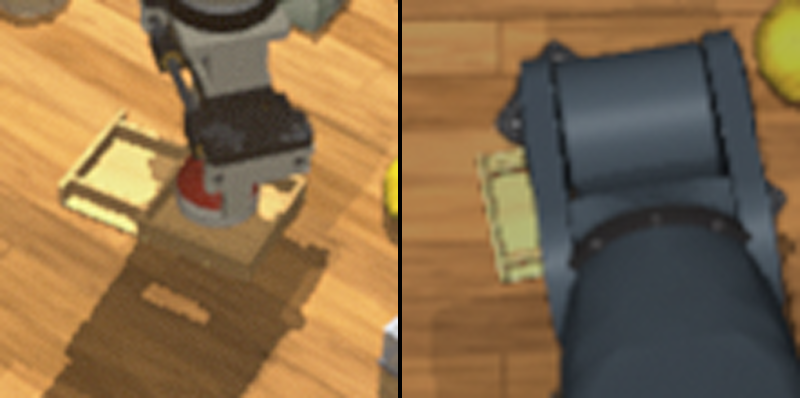

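The timer hangs over the large well, centred at scene crop (215,195). I'll lower and release it.

Request:
play_rows(
  steps=[0, 0, 0.05, 0, 0, 0, 0.6, 0, 0, 0.05, 0, 0, 0, 0.6, 0, 0, 0.028, 0, 0, 0, 0.6, 0, 0, 0, 0, 0, 0, 0.6, 0, 0, 0, 0, 0, 0, 0.6],
)

```text
clock: 39.4
tcp_pos: [607.4, 130.0, 38.7]
ee_rot: [0.944, 2.996, 0.0]
contact_force: [-0.2, 0.6, -1.5]
width: 58.1
grip_force: 29.7
```

Request:
play_rows(
  steps=[0, 0, 0, 0, 0, 0, 0.5, 0, 0, 0, 0, 0, 0, 0.32, 0, 0, 0, 0, 0, 0, 0.28, 0, 0, 0, 0, 0, 0, 0.28, 0, 0, -0.05, 0, 0, 0, 0.28],
)

```text
clock: 40.02
tcp_pos: [607.0, 130.0, 46.0]
ee_rot: [-0.944, -2.995, 0.001]
contact_force: [-0.2, 0.3, 0.0]
width: 66.9
grip_force: 0.0
```

Request:
play_rows(
  steps=[0, 0, -0.15, 0, 0, 0, 0.25, 0, 0, -0.25, 0, 0, 0, 0.1, 0, 0, -0.3, 0, 0, 0, 0, 0, 0, -0.3, 0, 0, 0, 0, 0, 0, 0, 0, 0, 0, 0],
)

```text
clock: 40.65
tcp_pos: [608.9, 130.2, 200.4]
ee_rot: [0.942, 2.99, 0.005]
contact_force: [-0.5, 0.3, -0.3]
width: 92.7
grip_force: 0.0
```

Request:
play_rows(
  steps=[0, 0, 0, 0, 0, 0.1, 0, 0, 0, 0, 0, 0, 0.1, 0, 0, 0, 0, 0, 0, 0.1, 0, 0, 0, 0, 0, 0, 0.1, 0, 0, 0, 0, 0, 0, 0.1, 0],
)

```text
clock: 41.28
tcp_pos: [606.9, 129.9, 195.3]
ee_rot: [-2.025, -2.401, 0.002]
contact_force: [-0.1, -0.1, -0.0]
width: 93.0
grip_force: 0.0
```

```bash
python3 - <<'E'
from h import *
for c in("scene","top"):
    im,d=env.camera(c);P=cloud(c,d)
    for th,z in(("timer",5),("salt_shaker",0),("pepper_mill",0)):
        for r in env.mark_of(c,th)[:2]: print(c,th,round(r["conf"],2),np.round(world(c,r["centre"],z)))
go(452,-78,200,10.5)
E
```

```text
scene timer 0.71 [601. 129.   5.]
scene salt_shaker 0.78 [444. -82.   0.]
scene pepper_mill 0.57 [534. 381.   0.]
top salt_shaker 0.62 [455. -72.   0.]
top pepper_mill 0.7 [538. 387.   0.]
turn rz -0.004
now [607.3 130.  196. ] yaw 10.1 down [-0. -0. -1.] shift(after turn) [-1.175 -1.27  -0.027]
```

Request:
play_rows(
  steps=[-0.16, -0.17, 0, 0, 0, 0, 0, -0.21, -0.22, 0, 0, 0, 0, 0, -0.22, -0.23, 0, 0, 0, 0, 0, -0.22, -0.23, 0, 0, 0, 0, 0, -0.22, -0.23, 0, 0, 0, 0, 0.1],
)

```text
clock: 42.3
tcp_pos: [473.7, -51.3, 196.3]
ee_rot: [2.017, 2.408, 0.0]
contact_force: [0.5, -0.1, 0.2]
width: 86.8
grip_force: 0.0
```

Request:
play_rows(
  steps=[-0.16, -0.183, 0, 0, 0, 0, 0.2, 0, 0, 0.13, 0, 0, 0, 0.2, 0, 0, 0.13, 0, 0, 0, 0.2, 0, 0, 0, 0, 0, 0, 0.2, 0, 0, 0, 0, 0, 0, 0.2],
)

```text
clock: 42.92
tcp_pos: [452.1, -78.7, 157.8]
ee_rot: [2.018, 2.407, 0.0]
contact_force: [-0.4, -0.1, 0.5]
width: 74.7
grip_force: 0.0
```

```bash
python3 - <<'E'
from h import *
go(452,-79,43)
for c in("scene",):
    im,d=env.camera(c);P=cloud(c,d)
    for f in(env.mark_of,env.look_for):
      for r in f(c,"salt_shaker")[:1]: print(c,round(r["conf"],2),np.round(r["centre"]),np.round(world(c,r["centre"],0)),"exp",np.round(pix(c,[452,-79,0])),np.round(pix(c,[452,-79,45])))
# timer now visible from the top?
im,d=env.camera("top");P=cloud("top",d);hsv=cv2.cvtColor(im,cv2.COLOR_BGR2HSV)
m=((hsv[...,0]<8)|(hsv[...,0]>172))&(hsv[...,1]>150)&(np.linalg.norm(P[...,:2]-[607,130],axis=2)<60)
print("timer",m.sum(),np.round(P[m].mean(0),1),np.round(np.percentile(P[m][:,2],95),1))
E
```

```text
now [452.1 -78.7 157.8] yaw 10.1 down [ 0.001 -0.    -1.   ] shift(after turn) [-0.002 -0.001  0.765]
scene 0.66 [322. 283.] [470. -72.   0.] exp [320. 290.] [321. 279.]
timer 253 [603.6 131.9  45.7] 59.8
```

Request:
play_rows(
  steps=[0, 0, 0.2, 0, 0, 0, 0.2, 0, 0, 0.2, 0, 0, 0, 0.2, 0, 0, 0.18, 0, 0, 0, 0.2, 0, 0, 0.12, 0, 0, 0, 0.2, 0, 0, 0.065, 0, 0, 0, 0.2],
)

```text
clock: 43.75
tcp_pos: [451.7, -78.7, 41.9]
ee_rot: [-2.019, -2.407, 0.0]
contact_force: [0.0, 0.0, 0.1]
width: 74.6
grip_force: 0.0
```

Request:
play_rows(
  steps=[0, 0, 0, 0, 0, 0, 0.4, 0, 0, 0, 0, 0, 0, 0.7, 0, 0, 0, 0, 0, 0, 0.7, 0, 0, 0, 0, 0, 0, 0.7, 0, 0, 0, 0, 0, 0, 0.7],
)

```text
clock: 44.38
tcp_pos: [452.0, -78.8, 42.8]
ee_rot: [2.019, 2.406, 0.0]
contact_force: [-0.0, -0.5, 6.6]
width: 41.0
grip_force: 30.0
```

Request:
play_rows(
  steps=[0, 0, -0.05, 0, 0, 0, 0.7, 0, 0, -0.2, 0, 0, 0, 0.7, 0, 0, -0.25, 0, 0, 0, 0.7, 0, 0, -0.2, 0, 0, 0, 0.7, 0, 0, 0, 0, 0, 0, 0.7],
)

```text
clock: 45.0
tcp_pos: [452.7, -78.9, 149.2]
ee_rot: [2.017, 2.404, 0.002]
contact_force: [0.2, 0.7, -2.1]
width: 41.0
grip_force: 30.0
```

```bash
python3 - <<'E'
from h import *
go(593.1,206.8,150)
print(env.get_obs()["width"])
E
```

```text
now [452.7 -78.9 149.2] yaw 10.0 down [ 0.004 -0.001 -1.   ] shift(after turn) [ 1.713  1.253 -0.005]
41.02580679428929
```

Request:
play_rows(
  steps=[0.15, 0.11, 0, 0, 0, 0, 0.7, 0.22, 0.16, 0, 0, 0, 0, 0.7, 0.24, 0.18, 0, 0, 0, 0, 0.7, 0.24, 0.18, 0, 0, 0, 0, 0.7, 0.24, 0.18, 0, 0, 0, 0, 0.7],
)

```text
clock: 45.62
tcp_pos: [542.9, 104.8, 145.9]
ee_rot: [-2.018, -2.406, 0.002]
contact_force: [-0.5, -1.1, -1.7]
width: 40.9
grip_force: 30.0
```

Request:
play_rows(
  steps=[0.24, 0.18, 0, 0, 0, 0, 0.7, 0.22, 0.16, 0, 0, 0, 0, 0.7, 0.163, 0.103, 0, 0, 0, 0, 0.7, 0, 0, 0.2, 0, 0, 0, 0.7, 0, 0, 0.2, 0, 0, 0, 0.7],
)

```text
clock: 46.25
tcp_pos: [591.4, 207.2, 84.9]
ee_rot: [-2.018, -2.407, 0.002]
contact_force: [0.2, 0.1, -1.2]
width: 40.8
grip_force: 30.0
```

Request:
play_rows(
  steps=[0, 0, 0.08, 0, 0, 0, 0.7, 0, 0, 0, 0, 0, 0, 0.7, 0, 0, 0, 0, 0, 0, 0.7, 0, 0, 0, 0, 0, 0, 0.7, 0, 0, 0, 0, 0, 0, 0.7],
)

```text
clock: 46.88
tcp_pos: [592.4, 207.0, 76.0]
ee_rot: [2.019, 2.406, 0.001]
contact_force: [-0.0, -0.5, -1.1]
width: 40.8
grip_force: 30.0
```

```bash
python3 - <<'E'
from h import *
go(593.1,206.8,49)
im,d=env.camera("scene")
b=env.get_obs()["tcp_pos"][2]-42.6
for r in env.mark_of("scene","salt_shaker")[:2]: print(round(r["conf"],2),np.round(r["centre"]),np.round(world("scene",r["centre"],b)),"exp",np.round(pix("scene",[593.1,206.8,b])))
E
```

```text
now [592.4 207.   76. ] yaw 10.0 down [ 0.001  0.    -1.   ] shift(after turn) [-0.002  0.004  0.18 ]
0.63 [266. 193.] [588. 201.  33.] exp [265. 191.]
```

Aligned. Lower to the floor, release and rise.

Request:
play_rows(
  steps=[0, 0.004, 0.07, 0, 0, 0, 0.7, 0, 0, 0.06, 0, 0, 0, 0.7, 0, 0, 0.045, 0, 0, 0, 0.7, 0, 0, 0, 0, 0, 0, 0.7, 0, 0, 0, 0, 0, 0, 0.7],
)

```text
clock: 47.6
tcp_pos: [592.9, 207.1, 49.2]
ee_rot: [2.019, 2.407, 0.0]
contact_force: [-0.0, -0.1, -0.7]
width: 40.8
grip_force: 30.0
```

Request:
play_rows(
  steps=[0, 0, 0.007, 0, 0, 0, 0.6, 0, 0, 0, 0, 0, 0, 0.4, 0, 0, 0, 0, 0, 0, 0.2, 0, 0, 0, 0, 0, 0, 0.15, 0, 0, 0, 0, 0, 0, 0.15],
)

```text
clock: 48.22
tcp_pos: [592.8, 207.1, 48.2]
ee_rot: [2.019, 2.407, 0.0]
contact_force: [0.0, 0.2, -0.1]
width: 75.9
grip_force: 0.0
```

Request:
play_rows(
  steps=[0, 0, -0.1, 0, 0, 0, 0.15, 0, 0, -0.25, 0, 0, 0, 0.15, 0, 0, -0.35, 0, 0, 0, 0.15, 0, 0, -0.35, 0, 0, 0, 0, 0, 0, 0, 0, 0, 0, 0],
)

```text
clock: 48.85
tcp_pos: [594.6, 207.7, 211.1]
ee_rot: [2.016, 2.403, 0.011]
contact_force: [0.5, 0.4, -0.1]
width: 91.9
grip_force: 0.0
```

Request:
play_rows(
  steps=[0, -0.3, 0, 0, 0, 0, 0, 0.1, -0.36, 0, 0, 0, 0, 0, 0.2, -0.36, 0, 0, 0, 0, 0, 0.3, -0.2, 0, 0, 0, 0, 0, 0.2, 0, 0, 0, 0, 0, 0],
)

```text
clock: 49.48
tcp_pos: [389.4, 294.3, 205.8]
ee_rot: [-2.018, -2.408, 0.001]
contact_force: [0.7, 0.3, 0.4]
width: 92.8
grip_force: 0.0
```

```bash
python3 look.py fin "(230,150,440,330),(220,150,420,280)"; python3 - <<'E'
from h import *
o=env.get_obs();print(o["clock"],np.round(o["tcp_pos"]),np.round(o["contact_force"],1))
for c in("scene","top"):
    for th,z in(("timer",5),("salt_shaker",5),("herb_jar",5),("pepper_mill",0),("cover_tab",50)):
        for r in env.mark_of(c,th)[:1]: print(c,th,round(r["conf"],2),np.round(world(c,r["centre"],z)))
E
```

```text
49.575 [391. 295. 206.] [ 0.6 -0.8 -0.7]
scene timer 0.83 [602. 126.   5.]
scene salt_shaker 0.64 [598. 214.   5.]
scene herb_jar 0.66 [ 572. -231.    5.]
scene pepper_mill 0.75 [533. 376.   0.]
scene cover_tab 0.56 [ 497. -118.   50.]
top timer 0.88 [606. 132.   5.]
top salt_shaker 0.54 [596. 215.   5.]
top herb_jar 0.62 [ 587. -222.    5.]
top pepper_mill 0.7 [537. 388.   0.]
top cover_tab 0.63 [ 502. -116.   50.]
```

View pics/fin.png

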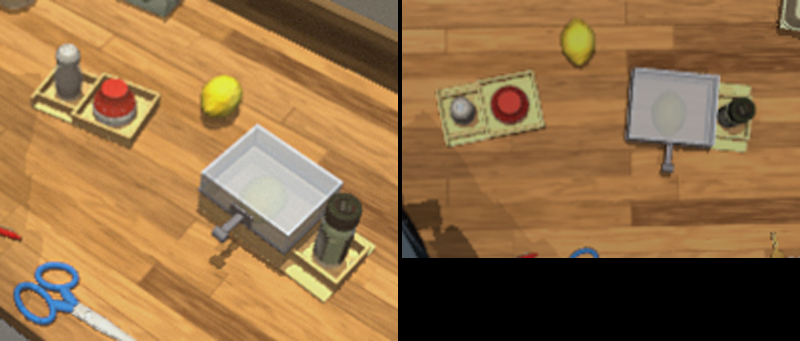

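The final picture shows the salt at (68,75) and the timer at (115,100) standing in their wells. The jar is at (338,230), and the lemon shows through the shut cover at (265,195). Nothing is touching the robot.

```bash
python3 -c "
from bench import env
print(env.sign_off())"
```

```text
the job is handed in; nothing more can be done
None
```

Both kits are made up and the job is handed in at about 50 s of the 134 s allowed: the herb jar stands in its well, the lemon lies under the shut cover, the timer and salt shaker stand in the tray, and I never touched the pepper mill; the sign-off call gave no verdict.

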